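# Shut down the warmer at a sauce-tasting stall

## Robot

A 6-joint arm with a two-finger parallel gripper is mounted at the origin on the work surface. World frame = base frame: x ahead of the robot, y to its left, z up, the work surface at z = 0. Lengths are in m, angles in rad, forces in N, time in s.
With the tool pointing down it reaches from about 0.4 to 0.825 m from the base axis. Payload 7 kg.
Tool frame: the origin (TCP) lies at the very end of the fingers, on their centre line; the grasp point (between the pads) lies 19 mm behind it; z points along the fingers, y is the direction in which the jaws open and shut (so a half turn about z gives the same grasp; the last joint's range is limited). The gripper opens to 85 mm and grips with 20 to 120 N. Pads are 22 mm wide; open, the fingers measure 114 mm over their backs; the gripper's body (76 mm by 85 mm) begins 54 mm behind the grasp point. The pads swing forward as they close: fully open they stand 13 mm farther back than shut.
Start: joints at [-1.055, 0.359, 0.012, 0, -1.224, -0.288], TCP at [0.152, -0.658, 0.231] pointing down, gripper open.
Joint ranges: [-3.07, 3.07], [-1.43, 2.12], [-1.02, 1.25], [-3.03, 1.67], [-3.05, -0], [-3.03, 3.03]. Speed limits (rad/s): [2.39, 2.39, 3.01, 3.14, 3.14, 3.14].

## Interface

Orientations are given as a rotation vector (axis times angle).
In Python, from plant import monitor, optics, order gives the robot as it stands.
- The arm moves only by the tool play_rows, never from a script. Its argument "motion" is a list of rows, each a list of 3 entries, a list of its own where there are three numbers: the turn, a rotation vector about the tool's x, y, z in degrees, then the shift along the tool's x, y, z in m, then the finger opening in m, from 0 to 0.0854. A call has 1 to 12 rows; each row shifts and turns the pose as measured when the row begins, along the tool's axes as they then stand; what a row does not reach is not made up. A row lasts 1/10 s, in which the tool goes at most 50 mm and 8.59 degrees, less where a joint would pass 70% of its speed; a pose out of reach is approached as far as the arm can. A call is refused whole if a number of a shift passes 0.05 or a number of a turn 8.59, either way. A call with a gripper value outside its range is refused whole. The fingers move at their own pace and stop on an object; "grip_force" is the grip in N (left out, the last holds). Time passes only in rows, so rows that do not move let the fingers close. It gives the time, the measured TCP pose, the force and the opening at its end, in the units of the state.
- monitor.observe(): the state, without advancing time (a new reading comes with each control period).
- optics.snapshot(name): name is "side" or "top"; returns a dict with "frame" (400x640x3 uint8, red, green, blue), "mtx" (3x3 intrinsics, pixels), "rvec" (rotation vector, rad) and "tvec" (3), from world to camera coordinates, as OpenCV has them. Camera axes: x right, y down, z forward; pixel columns grow to the right and rows downward; lengths in m; the calibration is good to about 2 mm. A picture is of the moment at which its call begins. There is no depth.
- order.finish_job(): hands the job in, once; it reports no verdict.
The state is a dict: "clock": time; "joints": joint angles; "qd": joint speeds; "effort": joint torques, N m; "position": TCP position; "ee_rot": TCP orientation; "contact_force": force on the tool from outside, world axes, zero at the start; "ft_torque": the same for the moment, N m; "width": finger opening in m.
Only numpy, scipy, OpenCV 4.12 (cv2) and the standard library are available. Lean on these libraries where they do the work, as an engineer would, in place of code of your own. Each camera call takes 0.05 s, during which the arm holds its last target.

## Task

The sauce-tasting stall is closing. First turn the warmer's black thermostat knob anticlockwise all the way down to its end stop, then turn its red main switch anticlockwise until it clicks over to off; only then take the jars off the hot surface. Stand every one of those jars upright on the flat of the white enamel plate (side by side, none stacked), lay both used spoons, the slotted one that now rests on the plate and the wooden tasting spoon, down inside the pale blue wash-up tray, and leave the salt shaker and pepper mill standing where they are.

Things in the scene. Friction and masses are not known exactly. Their poses are not given: they have to be found in the camera images.
- thermostat (a joint): Thermostat knob of the warmer, upright axis: 0 rad is its lower end stop (off); it grows as the knob is turned up, clockwise seen from above, to 4.4 rad. It starts turned up somewhere. Stays where left, friction 0.035 N m; turn it anticlockwise seen from above to bring it to 0.
- thermostat_grip (a point): On the thermostat's axis at the top of its bar grip, 75 mm above the table. A black bar 44 mm long (along this point's x, which turns with the knob and points to the end with the white line), 13 mm wide and 22 mm tall stands on a black disc 48 mm across, whose top is 22 mm below this point.
- main_switch (a joint): Red rotary main switch of the warmer, upright axis: 0 rad is on, 1.571 rad is off; it grows anticlockwise seen from above. It has a snap action: a spring resists with up to about 0.2 N m as far as the middle (0.79 rad), beyond which it snaps on towards off; let go before the middle it springs back to on. A stop stands at each end. It counts as off above 1.45 rad.
- switch_grip (a point): On the main switch's axis at the top of its red bar grip, 75 mm above the table; same shape and sizes as the thermostat's bar: 44 mm long along this point's x (turns with the switch), 13 mm wide, 22 mm tall on a disc 48 mm across. It is 114 mm from the thermostat's axis.
- hot_surface (a point): Centre of the warmer's hot surface, a dark flat 212 x 188 mm area 45 mm above the table, ringed by a steel lip 8 mm high and 4 mm thick. Its x and y are the warmer's axes: the warmer's steel case is 240 mm along x and 300 mm along y, its middle is 50 mm towards -y from this point, and the control strip with thermostat (towards -x) and main switch (towards +x) is its -y end. The warmer is fixed.
- jar1_c (a point): Sauce jar 1: squat round jar, 52 mm diameter, 48 mm tall including its 14 mm steel lid, about 130 g, orange-red sauce seen through the glass. This point is its centre, 24 mm above its underside; z is up the jar. It starts upright on the warmer's hot surface, or is absent (None).
- jar2_c (a point): Sauce jar 2: squat round jar, 52 mm diameter, 48 mm tall including its 14 mm steel lid, about 130 g, dark red sauce seen through the glass. This point is its centre, 24 mm above its underside; z is up the jar. It starts upright on the warmer's hot surface, or is absent (None).
- jar3_c (a point): Sauce jar 3: squat round jar, 52 mm diameter, 48 mm tall including its 14 mm steel lid, about 130 g, mustard yellow sauce seen through the glass. This point is its centre, 24 mm above its underside; z is up the jar. It starts upright on the warmer's hot surface, or is absent (None).
- jar4_c (a point): Sauce jar 4: squat round jar, 52 mm diameter, 48 mm tall including its 14 mm steel lid, about 130 g, green sauce seen through the glass. This point is its centre, 24 mm above its underside; z is up the jar. It starts upright on the warmer's hot surface, or is absent (None).
- plate: White enamel plate with a blue rim, loose, 0.55 kg, 260 mm across. Its flat inner floor is 4 mm above the table and about 192 mm across; the rim slopes up from there to 20 mm high. Origin: centre of its underside; z up.
- spoon_grip (a point): Wooden tasting spoon lying flat, 186 mm long, 40 g. This point is on its handle close to its centre of mass, 5 mm above its underside. x points along it to the round head (42 mm across, 10 mm thick, centre 52 mm ahead of this point); the handle is 14 mm wide, 10 mm thick and runs from the head to 111 mm behind this point.
- tray: Pale blue plastic wash-up tray, open-topped, fixed, 265 mm along its x, 176 mm along its y, 40 mm high, walls and floor 4 mm (a rim 9 mm wide runs round the top), empty at the start. Origin: centre of its underside.
- slotted_grip (a point): Steel slotted spoon lying flat on the floor of the white plate at the start, 170 mm long, 8 mm thick, 70 g. This point is on its handle near its centre of mass, 4 mm above its underside. x points along it to the round slotted head (50 mm across, centre 40 mm ahead of this point); the handle is 12 mm wide and runs from the head to 105 mm behind this point.
- salt_shaker: Bystander: glass salt shaker with a metal cap, 48 mm across, 80 mm tall; origin at the centre of its underside.
- pepper_mill: Bystander: dark wooden pepper mill, 52 mm across, 116 mm tall; origin at the centre of its underside.

How it is judged:
On the way, in this order (a step that is already met when the one before it is completed fails the run):
1. the thermostat is turned down to its end stop (value of joint thermostat below 0.08 rad), for 0.2 s.
2. with the thermostat down, the main switch is clicked over to off (value of joint thermostat below 0.08 rad and value of joint main_switch above 1.45 rad), for 0.2 s.
At the end, for the whole second after the job is handed in: Thermostat within 0.08 rad of its stop; main switch beyond 1.45 rad; every jar upright (0.15 rad) on the plate's flat floor, its axis within 78 mm of the plate's, its centre 18 to 40 mm above the underside; both spoons lying in the tray: under 30 mm above its underside, tilt under 0.22 rad (all of step 2 and horizontal distance between each of jar1_c, jar2_c, jar3_c, jar4_c and plate below 0.078 m and z of jar1_c in the frame of plate between 0.018 and 0.04 m and angle between each of jar1_c, jar2_c, jar3_c, jar4_c's own z axis and vertical below 0.15 rad and z of jar2_c in the frame of plate between 0.018 and 0.04 m and z of jar3_c in the frame of plate between 0.018 and 0.04 m and z of jar4_c in the frame of plate between 0.018 and 0.04 m and x of spoon_grip in the frame of tray between -0.12 and 0.12 m and y of spoon_grip in the frame of tray between -0.084 and 0.084 m and z of each of spoon_grip, slotted_grip in the frame of tray below 0.03 m and angle between each of spoon_grip, slotted_grip's own z axis and vertical below 0.22 rad and x of slotted_grip in the frame of tray between -0.12 and 0.12 m and y of slotted_grip in the frame of tray between -0.084 and 0.084 m); the robot touches nothing.
It fails at once if a jar is lifted off the warmer before the main switch is off (value of joint main_switch below 1.2 rad and height (world z) of any of jar1_c, jar2_c, jar3_c, jar4_c above 0.105 m).
It fails at once if the salt shaker or the pepper mill is knocked over or pushed more than 40 mm (distance of any of salt_shaker, pepper_mill from where it was at the start of the episode above 0.04 m or angle between any of salt_shaker, pepper_mill's own z axis and vertical above 0.5 rad).
Of jar1, jar2, jar3, jar4 only 3 to 4 are there at a start; the rules pass over those that are not, and their reading is None.
At some moment in a run one of jar1, jar2, jar3, jar4, spoon may be knocked a few centimetres aside while the robot is not near it.
Once in a run the grip may slacken for a moment while it holds something.
It also fails if it takes over 208 s, if anything falls off the work surface, if the arm or the gripper's body presses on something with over 40 N, if the wrist force passes 120 N, or if a joint passes its speed limit or range.

## Working session

There is one attempt and no reset: what is moved stays moved. The work goes in short steps, Python scripts to look and compute and a tool call to move; the robot and the scene stay as the last step left them, time stands still between calls to the robot, and variables do not carry over. Pictures are saved under pics/ and viewed, and the job is handed in when it is done.

Besides the shell and the picture viewer there is one more tool, called after "Call:" as name([rows], argument=value, ...), one row to a line, values as JSON. play_rows: Moves the arm, as the interface text tells. Its arguments: {"type":"object","properties":{"motion":{"type":"array"},"grip_force":{"type":"number"}},"required":["motion"]}

```bash
mkdir -p pics; ls; python3 - <<'E'
from plant import monitor, optics
import cv2
print(monitor.observe())
for n in ("side","top"):
    s=optics.snapshot(n); cv2.imwrite(f"pics/{n}0.png",s["frame"][:,:,::-1]); print(n,s["mtx"],s["rvec"],s["tvec"])
E
```

```text
pics
{'clock': 0.0, 'joints': array([-1.05492609e+00,  3.59434293e-01,  1.10844197e-02, -3.32427724e-04,
       -1.22410764e+00, -2.88101560e-01]), 'qd': array([ 0.00018432, -0.00037354, -0.00047327, -0.00015798,  0.00091373,
       -0.00182761]), 'effort': array([-5.33648927e-05, -5.83313012e+01,  2.93434560e+01,  6.93657607e+00,
       -5.71906639e-03,  2.77352136e-06]), 'position': array([ 0.1522848 , -0.65711645,  0.23034734]), 'ee_rot': array([ 3.56787375e-01, -3.12090119e+00, -2.59317057e-03]), 'contact_force': array([ 0.58039821, -0.55007212, -0.68169823]), 'ft_torque': array([ 0.0063042 ,  0.02316034, -0.01743882]), 'width': 0.08542446197538829}
side [[376.08441141   0.         314.68398764]
 [  0.         376.08441141 202.05106757]
 [  0.           0.           1.        ]] [ 2.07898419 -0.31500689  0.1892591 ] [-0.56040355  0.16295132  0.70524815]
top [[497.44964605   0.         311.35178844]
 [  0.         497.44964605 198.34699836]
 [  0.           0.           1.        ]] [ 2.12672406 -2.11904444  0.17193275] [0.00302349 0.57020212 1.07097285]
```

View pics/top0.png

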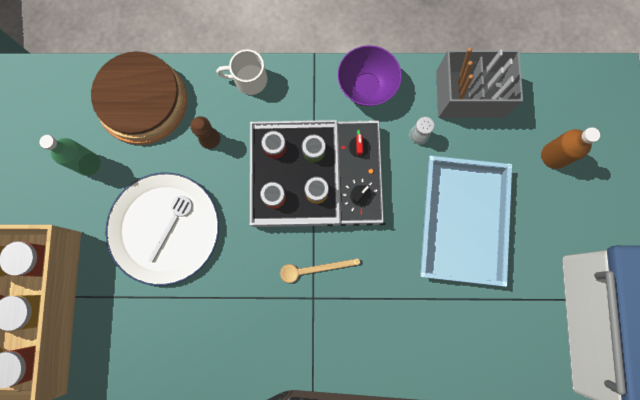

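View pics/side0.png

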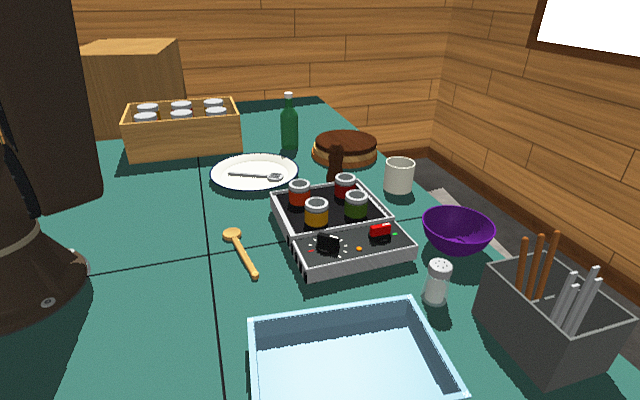

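```bash
cat > h.py <<'E'
import numpy as np, cv2
from scipy.spatial.transform import Rotation as R
from plant import monitor, optics
def cam(s):
    return s["mtx"],cv2.Rodrigues(np.array(s["rvec"]))[0],np.array(s["tvec"]).reshape(3)
def cast(s,uv,z):
    K,Rm,t=cam(s); uv=np.atleast_2d(np.array(uv,float))
    d=(Rm.T@np.linalg.inv(K)@np.c_[uv,np.ones(len(uv))].T).T
    c=-Rm.T@t
    return c+d*((z-c[2])/d[:,2])[:,None]
def proj(s,p):
    K,Rm,t=cam(s); return cv2.projectPoints(np.atleast_2d(np.array(p,float)),Rm,t,K,None)[0].reshape(-1,2)
def tri(s1,uv1,s2,uv2):
    P=[]
    for s in(s1,s2):
        K,Rm,t=cam(s);P.append(K@np.c_[Rm,t])
    X=cv2.triangulatePoints(P[0],P[1],np.array(uv1,float).reshape(2,1),np.array(uv2,float).reshape(2,1)).ravel();return X[:3]/X[3]
def save(s,name,box=None,k=1):
    f=s["frame"][:,:,::-1]
    if box: x0,y0,x1,y1=box; f=f[y0:y1,x0:x1]
    cv2.imwrite("pics/"+name+".png",cv2.resize(f,None,fx=k,fy=k,interpolation=cv2.INTER_CUBIC))
def st():
    o=monitor.observe(); Rm=R.from_rotvec(o["ee_rot"]).as_matrix()
    y=Rm[:,1]; return o,Rm,np.degrees(np.arctan2(y[1],y[0]))
def go(target,jaw=None):
    """print tool-frame turn/shift needed for TCP target (world) with tool pointing down, jaw axis heading jaw deg (mod 180)"""
    o,Rm,a=st(); p=o["position"]
    if jaw is None: jaw=a
    d=(jaw-a+90)%180-90; 
    y=np.array([np.cos(np.radians(a+d)),np.sin(np.radians(a+d)),0]); z=np.array([0,0,-1.]); x=np.cross(y,z)
    T=np.c_[x,y,z]
    rv=R.from_matrix(Rm.T@T).as_rotvec(degrees=True)
    dp=np.array(target)-p
    print("clock %.2f pos %s jaw %.1f wid %.4f F %s j6 %.2f"%(o["clock"],p.round(4),a,o["width"],o["contact_force"].round(1),o["joints"][5]))
    print(" turn(tool) %s shift now %s  shift after turn %s"%(rv.round(2),(Rm.T@dp).round(4),(T.T@dp).round(4)))
E
python3 - <<'E'
from h import *
s=optics.snapshot("top"); save(s,"c1",(240,110,400,240),5); save(s,"c2",(100,160,240,290),5)
t=optics.snapshot("side"); save(t,"c3",(260,160,440,290),4.4)
E
```

```text
(no output)
```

View pics/c1.png

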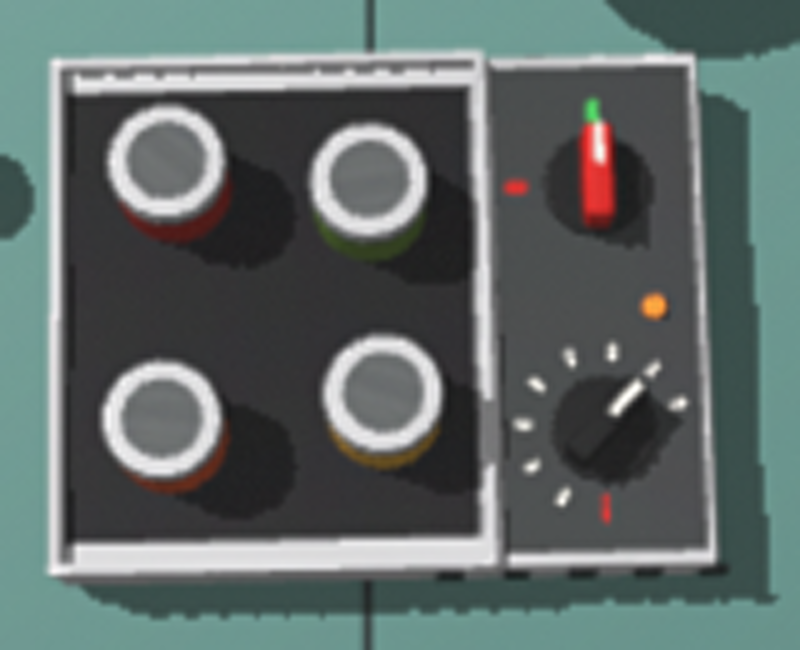

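View pics/c3.png

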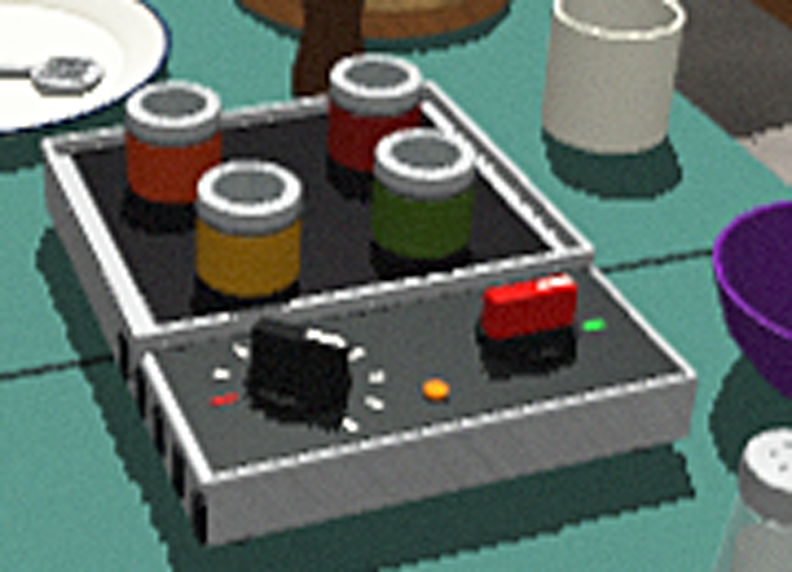

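View pics/c2.png

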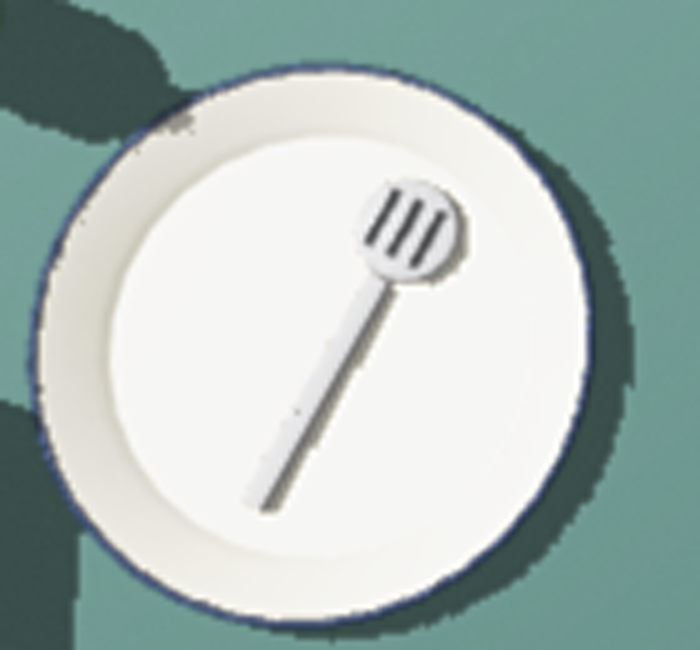

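```bash
cat > meas.py <<'E'
from h import *
def hsv(s): return cv2.cvtColor(s["frame"],cv2.COLOR_RGB2HSV)
def blobs(m,amin=20):
    n,l,stt,c=cv2.connectedComponentsWithStats(m.astype(np.uint8))
    return [(stt[i],c[i],l==i) for i in range(1,n) if stt[i][4]>=amin]
E
python3 - <<'E'
from meas import *
s=optics.snapshot("top"); t=optics.snapshot("side")
H=hsv(s)
red=((H[...,0]<8)|(H[...,0]>172))&(H[...,1]>180)&(H[...,2]>150)
for b in blobs(red,3): print("red",b[0],b[1].round(1))
r=max(blobs(red[:, :400]&(np.arange(400)[None]>330)),key=lambda b:b[0][4])
pts=np.argwhere(r[2])[:,::-1]; 
W=cast(s,pts,.075)[:,:2]; print(cv2.minAreaRect((W*1000).astype(np.float32)))
# lids: bright low-sat blobs in surface area
m=(H[...,1]<40)&(H[...,2]>190)
for b in blobs(m,20):
    x,y,w,h,a=b[0]
    if 245<x<345 and 110<y<240 : print("white",b[0],cast(s,b[1],.093).round(4))
# warmer white lip corners (case at z .045)
# spoon
sp=(H[...,0]>10)&(H[...,0]<22)&(H[...,1]>100)&(H[...,2]>150)
for b in blobs(sp,40): print("wood",b[0],b[1].round(1))
tr=(H[...,0]>95)&(H[...,0]<110)&(H[...,1]>40)&(H[...,2]>120)
for b in blobs(tr,300): print("tray",b[0],b[1].round(1))
E
```

```text
red [356 135   7  18  65] [358.7 146. ]
red [341 147   4   1   4] [342.5 147. ]
((691.1401977539062, -101.43246459960938), (40.01850509643555, 11.71789264678955), 3.970005512237549)
white [ 250  120   89  105 1109] [[0.6134 0.0421 0.093 ]]
white [338 121  41   5  65] [[ 0.7359 -0.1077  0.093 ]]
white [262 132  22  21 156] [[0.6887 0.0909 0.093 ]]
white [303 135  22  22 162] [[0.6803 0.0011 0.093 ]]
white [305 178  23  22 166] [[ 0.5841 -0.0049  0.093 ]]
white [261 183  23  22 171] [[0.573  0.0907 0.093 ]]
white [342 214  41   9  68] [[ 0.514  -0.1055  0.093 ]]
wood [101 121  40  22 175] [119. 134.]
wood [561 130  19  21 276] [569.8 139.5]
wood [   0  225   52  175 1315] [ 29.  312.6]
wood [281 259  79  24 530] [312.5 269. ]
tray [  420   156    92   131 10175] [466.7 222.6]
tray [ 612  246   28  154 3047] [629.  311.9]
```

```bash
python3 - <<'E'
from meas import *
s=optics.snapshot("top"); t=optics.snapshot("side")
for nm,c in(("top",s),("side",t)):
    H=hsv(c); red=((H[...,0]<8)|(H[...,0]>172))&(H[...,1]>180)&(H[...,2]>(150 if nm=="top" else 120))
    if nm=="side":
        for b in blobs(red,10): print("side red",b[0],b[1])
H=hsv(s)
x0,y0,x1,y1=340,172,385,218
m=(H[...,2]>110)&(H[...,1]<60); 
for b in blobs(m,2):
    x,y,w,h,a=b[0]
    if x>x0 and x+w<x1 and y>y0 and y+h<y1: print("tick",b[0],b[1].round(1),cast(s,b[1],.0455)[0,:2].round(4),cast(s,b[1],.075)[0,:2].round(4))
V=H[...,2][y0:y1,x0:x1]; d=V<52
k=max([(b[0],b[2]) for b in blobs(d,20)],key=lambda q:q[0][4]); print(k[0])
cs,_=cv2.findContours(k[1].astype(np.uint8),cv2.RETR_EXTERNAL,2)
print(cv2.minEnclosingCircle(cs[0]))
save(s,"k",(335,165,390,225),10)
for n,p in (("corner UL",(250,122)),("LL",(250,225)),("LR",(383,222)),("UR",(379,122))): print(n,cast(s,p,.049)[0].round(4))
print(cast(t,[(382,231)],.075))
E
```

```text
side red [370 224  21   6  69] [378.86956522 226.24637681]
tick [352 179   4   5  10] [353.5 181. ] [ 0.6114 -0.0906] [ 0.605  -0.0884]
tick [361 178   3   5  11] [362. 180.] [ 0.6137 -0.1099] [ 0.6073 -0.1073]
tick [369 182   3   4   9] [370.1 183.3] [ 0.606  -0.1282] [ 0.5998 -0.1251]
tick [345 185   4   4  11] [346.8 186.5] [ 0.5987 -0.0753] [ 0.5927 -0.0736]
tick [362 186   7   7  23] [364.7 188.9] [ 0.5931 -0.1156] [ 0.5872 -0.1129]
tick [374 189   4   3   9] [375.3 190.1] [ 0.5903 -0.1398] [ 0.5846 -0.1364]
tick [343 193   4   3  11] [344.4 194.1] [ 0.581  -0.0696] [ 0.5755 -0.068 ]
tick [344 202   4   3   9] [345.7 202.9] [ 0.5608 -0.0724] [ 0.5558 -0.0708]
tick [351 207   3   5  10] [352.2 209.1] [ 0.5467 -0.087 ] [ 0.5421 -0.085 ]
[ 11  14  25  21 324]
((23.0, 23.25), 12.065028190612793)
corner UL [0.7503 0.1486 0.049 ]
LL [0.5095 0.1422 0.049 ]
LR [ 0.5171 -0.1552  0.049 ]
UR [ 0.7503 -0.1507  0.049 ]
[[ 0.68794771 -0.1237394   0.075     ]]
```

View pics/k.png

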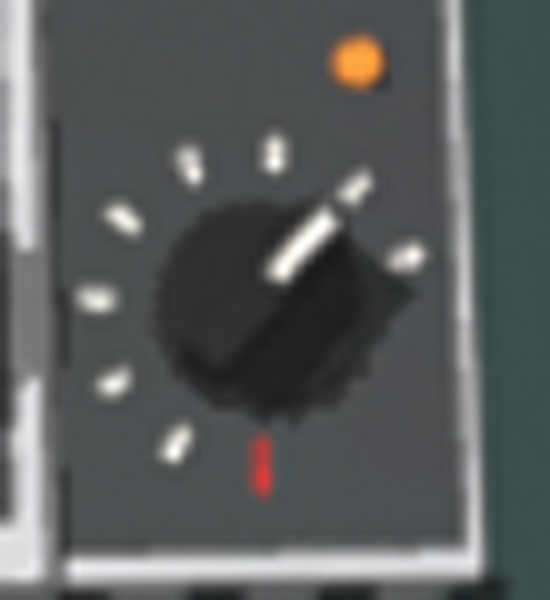

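```bash
python3 -c "
from h import *
go((.5765,-.1045,.16),48)"
```

```text
clock 0.40 pos [ 0.1524 -0.6575  0.2312] jaw 103.1 wid 0.0852 F [ 0.3 -0.8  1.1] j6 -0.29
 turn(tool) [ 1.000e-02 -1.000e-02  5.505e+01] shift now [-0.538   0.443   0.0713]  shift after turn [0.0549 0.6947 0.0712]
```

Call:
play_rows([
  [[0,0,0],[-0.036,0.0296,0.0035],0.04],
  [[0,0,0],[-0.036,0.0296,0.0035],0.04],
  [[0,0,0],[-0.036,0.0296,0.0035],0.04],
  [[0,0,0],[-0.036,0.0296,0.0035],0.04],
  [[0,0,0],[-0.036,0.0296,0.0035],0.04],
  [[0,0,0],[-0.036,0.0296,0.0035],0.04],
  [[0,0,0],[-0.036,0.0296,0.0035],0.04],
  [[0,0,0],[-0.036,0.0296,0.0035],0.04],
  [[0,0,0],[-0.036,0.0296,0.0035],0.04],
  [[0,0,0],[-0.036,0.0296,0.0035],0.04],
  [[0,0,0],[-0.036,0.0296,0.0035],0.04],
  [[0,0,0],[-0.036,0.0296,0.0035],0.04],
])

```text
clock: 1.6
position: [0.5035, -0.2111, 0.1926]
ee_rot: [-0.345, 3.114, -0.035]
contact_force: [1.7, -0.1, 0.6]
width: 0.0401
```

Call:
play_rows([
  [[0,0,8.5],[0,0,0],0.04],
  [[0,0,8.5],[0,0,0],0.04],
  [[0,0,8.5],[0,0,0],0.04],
  [[0,0,8.5],[0,0,0],0.04],
  [[0,0,8.5],[0,0,0],0.04],
  [[0,0,8.5],[0,0,0],0.04],
  [[0,0,4],[0,0,0],0.04],
])

```text
clock: 2.3
position: [0.5081, -0.2043, 0.1925]
ee_rot: [1.15, 2.903, -0.024]
contact_force: [0.2, -0.1, 0.1]
width: 0.0399
```

```bash
python3 -c "
from h import *
go((.5765,-.1045,.12),48)"
```

```text
clock 2.30 pos [ 0.5081 -0.2043  0.1925] jaw 46.8 wid 0.0399 F [ 0.2 -0.1  0.1] j6 -2.33
 turn(tool) [-0.42  1.3  -1.21] shift now [0.0201 0.1201 0.0712]  shift after turn [0.0159 0.12   0.0725]
```

Call:
play_rows([
  [[-0.4,1.3,-1.2],[0.005,0.04,0.01],0.04],
  [[0,0,0],[0.005,0.04,0.01],0.04],
  [[0,0,0],[0.005,0.04,0.01],0.04],
  [[0,0,0],[0,0,0],0.04],
])

```text
clock: 2.7
position: [0.5808, -0.1038, 0.1627]
ee_rot: [1.134, 2.927, 0.002]
contact_force: [-0.4, -0.3, 0.2]
width: 0.04
```

```bash
python3 -c "
from h import *
go((.5765,-.1045,.056),48)
s=optics.snapshot('top');save(s,'a1',(300,110,420,230),5)
s=optics.snapshot('side');save(s,'a2',(240,140,440,300),4)
"
```

```text
clock 2.70 pos [ 0.5808 -0.1038  0.1627] jaw 47.6 wid 0.0400 F [-0.4 -0.3  0.2] j6 -2.46
 turn(tool) [ 0.13  0.11 -0.35] shift now [ 0.0029 -0.0037  0.1067]  shift after turn [ 0.0027 -0.0034  0.1067]
```

View pics/a2.png

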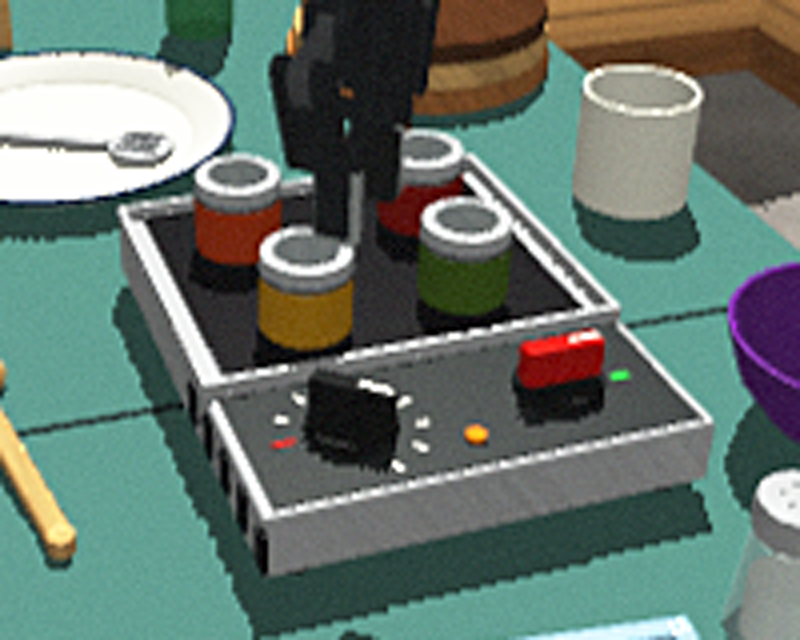

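View pics/a1.png

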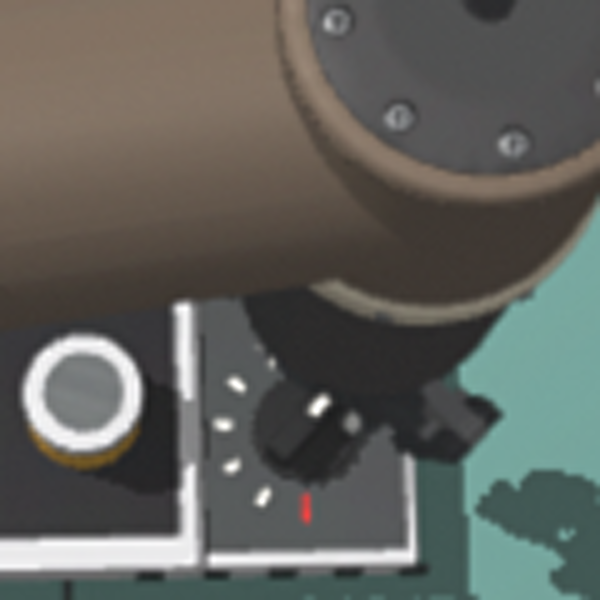

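```bash
python3 -c "
from h import *
s=optics.snapshot('top');p=proj(s,[(.5808,-.1038,.163),(.5765,-.1045,.075)]);print(p,(p-[300,110])*5)
s=optics.snapshot('side');p=proj(s,[(.5808,-.1038,.163),(.5765,-.1045,.075),(.6905,-.102,.075)]);print(p,(p-[240,140])*4)
"
```

```text
[[364.19371393 183.62062438]
 [360.92070905 193.68280564]] [[320.96856964 368.10312191]
 [304.60354523 418.4140282 ]]
[[328.72853181 195.13824225]
 [325.65409009 235.11210589]
 [378.35818226 224.96920105]] [[354.91412724 220.55296899]
 [342.61636038 380.44842355]
 [553.43272905 339.87680418]]
```

Call:
play_rows([
  [[0,0,0],[0.002,-0.002,0.03],0.04],
  [[0,0,0],[0,0,0.03],0.04],
  [[0,0,0],[0,0,0.02],0.04],
  [[0,0,0],[0,0,0.01],0.04],
  [[0,0,0],[0,0,0],0.04],
])

```text
clock: 3.4
position: [0.5762, -0.1115, 0.0761]
ee_rot: [1.142, 2.915, 0.007]
contact_force: [-0.1, -0.5, -0.1]
width: 0.0403
```

```bash
python3 -c "
from h import *
go((.577,-.1045,.057),48)
"
```

```text
clock 3.40 pos [ 0.5762 -0.1115  0.0761] jaw 47.2 wid 0.0403 F [-0.1 -0.5 -0.1] j6 -2.46
 turn(tool) [ 0.47  0.47 -0.79] shift now [0.0043 0.0055 0.0192]  shift after turn [0.0041 0.0058 0.0191]
```

Call:
play_rows([
  [[0.4,0.4,-0.8],[0.004,0.0055,0],0.04],
  [[0,0,0],[0,0,0.01],0.04],
  [[0,0,0],[0,0,0.007],0.04],
  [[0,0,0],[0,0,0],0.04],
])

```text
clock: 3.8
position: [0.5791, -0.1047, 0.0615]
ee_rot: [1.122, 2.928, 0.004]
contact_force: [-0.2, -0.4, -0.6]
width: 0.0401
```

```bash
python3 -c "
from h import *
go((.577,-.1045,.057),48)
s=optics.snapshot('side');save(s,'a3',(240,140,440,300),4)
"
```

```text
clock 3.80 pos [ 0.5791 -0.1047  0.0615] jaw 48.1 wid 0.0401 F [-0.2 -0.4 -0.6] j6 -2.46
 turn(tool) [0.25 0.26 0.06] shift now [ 0.0017 -0.0012  0.0045]  shift after turn [ 0.0017 -0.0012  0.0045]
```

View pics/a3.png

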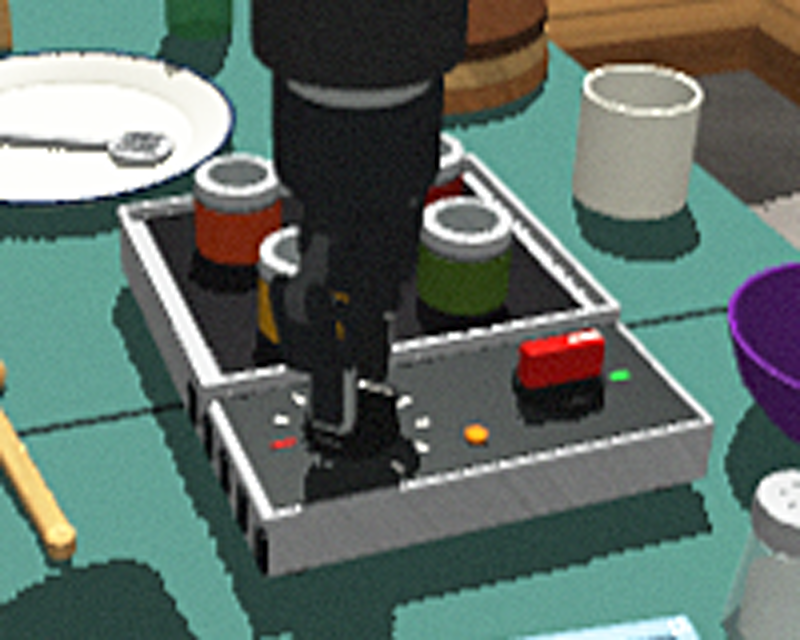

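Call:
play_rows([
  [[0,0,0],[0.001,-0.001,0.003],0.03],
  [[0,0,0],[0,0,0],0.005],
  [[0,0,0],[0,0,0],0.005],
  [[0,0,0],[0,0,0],0.005],
  [[0,0,0],[0,0,0],0.005],
  [[0,0,0],[0,0,0],0.005],
], grip_force=35)

```text
clock: 4.45
position: [0.5777, -0.1052, 0.0593]
ee_rot: [1.122, 2.927, 0.004]
contact_force: [0.2, -1.4, -0.4]
width: 0.012
```

```bash
python3 -c "
from h import *
go((.577,-.1045,.057),48)
print(st()[0]['ft_torque'])"
```

```text
clock 4.45 pos [ 0.5777 -0.1052  0.0593] jaw 48.1 wid 0.0120 F [ 0.2 -1.4 -0.4] j6 -2.46
 turn(tool) [0.27 0.31 0.06] shift now [0.001  0.     0.0023]  shift after turn [0.001  0.     0.0023]
[-0.30005106  0.11352508  0.01192537]
```

Call:
play_rows([
  [[0,0,-8],[0,0,0],0.005],
  [[0,0,-8],[0,0,0],0.005],
  [[0,0,-8],[0,0,0],0.005],
  [[0,0,-8],[0,0,0],0.005],
  [[0,0,-8],[0,0,0],0.005],
  [[0,0,-8],[0,0,0],0.005],
])

```text
clock: 5.05
position: [0.5771, -0.1067, 0.0593]
ee_rot: [-0.212, 3.129, -0.003]
contact_force: [-0.9, -3.4, -0.7]
width: 0.0121
```

```bash
python3 -c "
from h import *
go((.577,-.1045,.059))
print(st()[0]['ft_torque'],st()[2])"
```

```text
clock 5.05 pos [ 0.5771 -0.1067  0.0593] jaw 97.7 wid 0.0121 F [-0.9 -3.4 -0.7] j6 -1.59
 turn(tool) [-0.14  0.31  0.  ] shift now [-0.0002  0.0022  0.0002]  shift after turn [-0.0002  0.0022  0.0003]
[-0.86190264 -0.05316696 -0.01719765] 97.73490008481697
```

Call:
play_rows([
  [[0,0,-8],[0,0,0],0.005],
  [[0,0,-8],[0,0,0],0.005],
  [[0,0,-8],[0,0,0],0.005],
  [[0,0,-8],[0,0,0],0.005],
  [[0,0,-8],[0,0,0],0.005],
  [[0,0,-8],[0,0,0],0.005],
  [[0,0,-8],[0,0,0],0.005],
  [[0,0,-8],[0,0,0],0.005],
  [[0,0,-8],[0,0,0],0.005],
  [[0,0,-8],[0,0,0],0.005],
  [[0,0,-8],[0,0,0],0.005],
  [[0,0,-8],[0,0,0],0.005],
])

```text
clock: 6.25
position: [0.5796, -0.1086, 0.0593]
ee_rot: [-2.535, 1.85, -0.014]
contact_force: [1.2, -0.1, -1.1]
width: 0.0119
```

```bash
python3 -c "
from h import *
go((.577,-.1045,.059))
print(st()[0]['ft_torque'],st()[2])"
```

```text
clock 6.25 pos [ 0.5796 -0.1086  0.0593] jaw -162.2 wid 0.0119 F [ 1.2 -0.1 -1.1] j6 0.16
 turn(tool) [-0.45 -0.32 -0.  ] shift now [-0.0047  0.0013  0.0002]  shift after turn [-0.0047  0.0013  0.0003]
[-0.09704818 -0.04742263 -0.02314973] -162.24123139628324
```

Call:
play_rows([
  [[0,0,-8],[-0.001,0,0],0.005],
  [[0,0,-8],[-0.001,0,0],0.005],
  [[0,0,-8],[-0.001,0,0],0.005],
  [[0,0,-8],[0,0,0],0.005],
  [[0,0,-8],[0,0,0],0.005],
  [[0,0,-8],[0,0,0],0.005],
  [[0,0,-8],[0,0,0],0.005],
  [[0,0,-8],[0,0,0],0.005],
])

```text
clock: 7.05
position: [0.5812, -0.1069, 0.0593]
ee_rot: [3.134, -0.151, 0.02]
contact_force: [-0.1, 0.9, 0.3]
width: 0.012
```

```bash
python3 -c "
from h import *
go((.577,-.1045,.059),91.3)
print(st()[0]['ft_torque'],st()[2])"
```

```text
clock 7.05 pos [ 0.5812 -0.1069  0.0593] jaw -95.5 wid 0.0120 F [-0.1  0.9  0.3] j6 1.32
 turn(tool) [ 0.22 -0.74 -6.8 ] shift now [-0.0044 -0.002   0.0002]  shift after turn [-0.0041 -0.0025  0.0003]
[ 0.42752672  0.37180381 -0.06040202] -95.50534059538205
```

Push past the expected stop and watch the torque.

Call:
play_rows([
  [[0,0,-5],[0,0,0],0.005],
  [[0,0,-5],[0,0,0],0.005],
  [[0,0,-5],[0,0,0],0.005],
])

```text
clock: 7.35
position: [0.582, -0.1064, 0.0596]
ee_rot: [3.125, 0.275, 0.022]
contact_force: [14.0, -3.2, -6.9]
width: 0.0122
```

```bash
python3 -c "
from h import *
go((.577,-.1045,.059),91.3)
print(st()[0]['ft_torque'],st()[2])"
```

```text
clock 7.35 pos [ 0.582  -0.1064  0.0596] jaw -79.9 wid 0.0122 F [14.  -3.2 -6.9] j6 1.59
 turn(tool) [ 0.27 -0.8   8.78] shift now [-0.0046 -0.0028  0.0005]  shift after turn [-0.005  -0.002   0.0006]
[-1.42944724 -4.018989   -1.22431022] -79.92591842519005
```

Call:
play_rows([
  [[0,0,0],[0,0,0],0.005],
  [[0,0,0],[0,0,0],0.005],
  [[0,0,0],[0,0,0],0.04],
  [[0,0,0],[0,0,0],0.04],
  [[0,0,0],[0,0,0],0.04],
  [[0,0,0],[0,0,-0.03],0.04],
  [[0,0,0],[0,0,-0.03],0.04],
  [[0,0,0],[0,0,-0.02],0.04],
])

```text
clock: 8.15
position: [0.5786, -0.1059, 0.1384]
ee_rot: [3.126, 0.269, 0.01]
contact_force: [0.0, -0.5, 0.1]
width: 0.0397
```

```bash
python3 -c "
from h import *
go((.6915,-.102,.12),91.3)
print(st()[0]['ft_torque'],st()[2])
s=optics.snapshot('side');save(s,'a4',(240,140,440,300),4)
s=optics.snapshot('top');save(s,'a5',(300,110,420,230),5)"
```

```text
clock 8.15 pos [ 0.5786 -0.1059  0.1384] jaw -80.1 wid 0.0397 F [ 0.  -0.5  0.1] j6 1.59
 turn(tool) [ 0.25 -0.36  8.55] shift now [0.1118 0.0154 0.0191]  shift after turn [ 0.1129 -0.0013  0.0184]
[-0.01825421 -0.10107922  0.05718227] -80.14789954587691
```

View pics/a4.png

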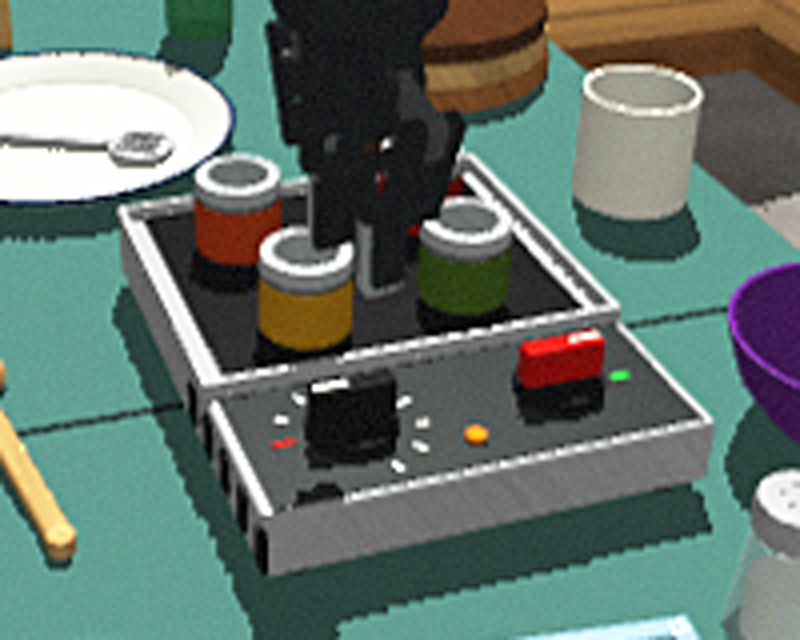

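View pics/a5.png

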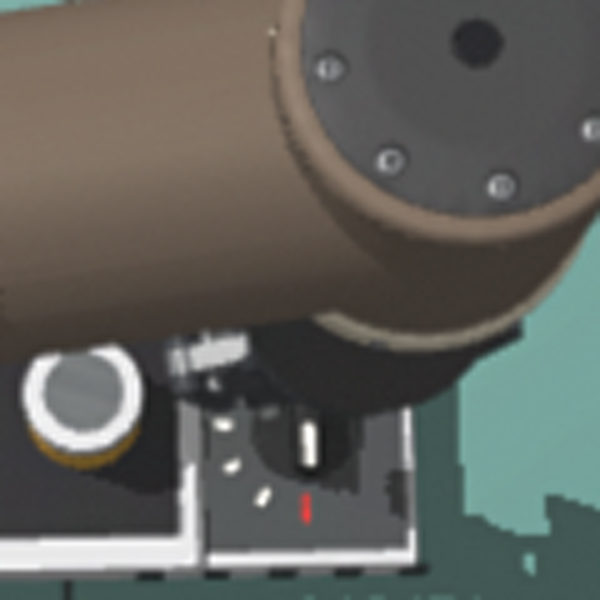

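Call:
play_rows([
  [[0,0,8.55],[0,0,0],0.04],
  [[0,0,8.55],[0,0,0],0.04],
  [[0,0,8.55],[0,0,0],0.04],
  [[0,0,8.55],[0,0,0],0.04],
  [[0,0,8.55],[0,0,0],0.04],
  [[0,0,8.55],[0,0,0],0.04],
  [[0,0,8.55],[0,0,0],0.04],
  [[0,0,8.55],[0,0,0],0.04],
  [[0,0,8.55],[0,0,0],0.04],
  [[0,0,8.55],[0,0,0],0.04],
  [[0,0,8.55],[0,0,0],0.04],
  [[0,0,8.55],[0,0,0],0.04],
])

```text
clock: 9.45
position: [0.5766, -0.1042, 0.1346]
ee_rot: [-2.151, 2.288, -0.009]
contact_force: [0.3, -1.0, 0.0]
width: 0.0399
```

Call:
play_rows([
  [[0,0,8.55],[0,0,0],0.04],
  [[0,0,8.55],[0,0,0],0.04],
  [[0,0,8.55],[0,0,0],0.04],
  [[0,0,8.55],[0,0,0],0.04],
  [[0,0,8.55],[0,0,0],0.04],
  [[0,0,8.55],[0,0,0],0.04],
  [[0,0,8.55],[0,0,0],0.04],
  [[0,0,8.55],[0,0,0],0.04],
  [[0,0,8.55],[0,0,0],0.04],
])

```text
clock: 10.35
position: [0.5731, -0.1032, 0.1288]
ee_rot: [0.249, -3.128, 0.005]
contact_force: [0.0, -0.3, -0.7]
width: 0.0403
```

```bash
python3 -c "
from h import *
go((.6915,-.102,.10),91.3)"
```

```text
clock 10.35 pos [ 0.5731 -0.1032  0.1288] jaw 99.1 wid 0.0403 F [ 0.  -0.3 -0.7] j6 -1.57
 turn(tool) [-0.2  -0.19  7.79] shift now [-0.1172 -0.0174  0.0285]  shift after turn [-0.1184 -0.0015  0.0288]
```

Call:
play_rows([
  [[0,0,7.8],[0,0,0],0.04],
  [[0,0,0],[-0.039,0,0.005],0.04],
  [[0,0,0],[-0.039,0,0.008],0.04],
  [[0,0,0],[-0.039,-0.001,0.008],0.04],
  [[0,0,0],[0,0,0],0.04],
])

```text
clock: 10.85
position: [0.6914, -0.102, 0.1039]
ee_rot: [0.018, -3.135, 0.006]
contact_force: [-0.4, -0.2, -0.2]
width: 0.0403
```

```bash
python3 -c "
from h import *
go((.6915,-.102,.058),91.3)"
```

```text
clock 10.85 pos [ 0.6914 -0.102   0.1039] jaw 90.7 wid 0.0403 F [-0.4 -0.2 -0.2] j6 -1.69
 turn(tool) [-0.2  -0.36 -0.65] shift now [-0.0004  0.0002  0.0459]  shift after turn [-0.0001  0.      0.0459]
```

Call:
play_rows([
  [[0,0,0],[0,0,0.02],0.04],
  [[0,0,0],[0,0,0.015],0.04],
  [[0,0,0],[0,0,0.008],0.04],
  [[0,0,0],[0,0,0],0.04],
])

```text
clock: 11.25
position: [0.6899, -0.102, 0.0559]
ee_rot: [0.018, -3.131, 0.006]
contact_force: [-1.5, -0.6, 0.7]
width: 0.0398
```

```bash
python3 -c "
from h import *
go((.6915,-.102,.058),91.3)"
```

```text
clock 11.25 pos [ 0.6899 -0.102   0.0559] jaw 90.7 wid 0.0398 F [-1.5 -0.6  0.7] j6 -1.69
 turn(tool) [-0.22 -0.61 -0.65] shift now [-0.0016 -0.     -0.0021]  shift after turn [-0.0016 -0.     -0.0021]
```

Call:
play_rows([
  [[0,0,0],[0,0,-0.002],0.03],
  [[0,0,0],[0,0,0],0.005],
  [[0,0,0],[0,0,0],0.005],
  [[0,0,0],[0,0,0],0.005],
  [[0,0,0],[0,0,0],0.005],
  [[0,0,0],[0,0,0],0.005],
], grip_force=50)

```text
clock: 11.85
position: [0.6898, -0.1039, 0.0595]
ee_rot: [0.017, -3.133, 0.008]
contact_force: [2.5, -2.2, -6.7]
width: 0.0116
```

Call:
play_rows([
  [[0,0,-8],[0,0,0],0.005],
  [[0,0,-8],[0,0,0],0.005],
  [[0,0,-8],[0,0,0],0.005],
  [[0,0,-8],[0,0,0],0.005],
  [[0,0,-8],[0,0,0],0.005],
  [[0,0,-8],[0,0,0],0.005],
])

```text
clock: 12.45
position: [0.6909, -0.1064, 0.0596]
ee_rot: [1.328, -2.837, 0.006]
contact_force: [3.2, -2.6, -8.0]
width: 0.0116
```

```bash
python3 -c "
from h import *
go((.6915,-.102,.058),181.3)
print(st()[0]['ft_torque'])"
```

```text
clock 12.45 pos [ 0.6909 -0.1064  0.0596] jaw 140.2 wid 0.0116 F [ 3.2 -2.6 -8. ] j6 -0.83
 turn(tool) [  0.21  -0.52 -41.12] shift now [-0.0038  0.0023  0.0015]  shift after turn [-0.0044 -0.0007  0.0016]
[-1.00721801 -1.25581069  0.02404361]
```

Call:
play_rows([
  [[0,0,-8],[0,0,0],0.005],
  [[0,0,-8],[0,0,0],0.005],
  [[0,0,-8],[0,0,0],0.005],
  [[0,0,-8],[0,0,0],0.005],
  [[0,0,-8],[0,0,0],0.005],
  [[0,0,-4],[0,0,0],0.005],
  [[0,0,0],[0,0,0],0.005],
  [[0,0,0],[0,0,0],0.005],
  [[0,0,0],[0,0,0],0.005],
])

```text
clock: 13.35
position: [0.6931, -0.1073, 0.0596]
ee_rot: [2.325, -2.101, 0.006]
contact_force: [2.6, -0.6, -6.3]
width: 0.0113
```

```bash
python3 -c "
from h import *
go((.6915,-.102,.058),181.3)
print(st()[0]['ft_torque'])"
```

```text
clock 13.35 pos [ 0.6931 -0.1073  0.0596] jaw -174.2 wid 0.0113 F [ 2.6 -0.6 -6.3] j6 -0.03
 turn(tool) [ 0.17 -0.45  4.48] shift now [-0.0055  0.001   0.0015]  shift after turn [-0.0053  0.0015  0.0016]
[-0.52235449 -0.78684836 -1.26840121]
```

Call:
play_rows([
  [[0,0,0],[0,0,0],0.04],
  [[0,0,0],[0,0,0],0.04],
  [[0,0,0],[0,0,0],0.04],
  [[0,0,0],[0,0,-0.03],0.04],
  [[0,0,0],[0,0,-0.04],0.04],
  [[0,0,0],[0,0,-0.05],0.06],
  [[0,0,0],[0,0,-0.03],0.0854],
  [[0,0,0],[0,0,0],0.0854],
])

```text
clock: 14.15
position: [0.6935, -0.106, 0.2187]
ee_rot: [2.328, -2.094, 0.011]
contact_force: [-0.2, 0.5, 0.2]
width: 0.0811
```

```bash
python3 -c "
from h import *
go((.6803,.0011,.2),181.3)
s=optics.snapshot('side');save(s,'b4',(240,140,440,300),4)
s=optics.snapshot('top');save(s,'b5')"
```

```text
clock 14.15 pos [ 0.6935 -0.106   0.2187] jaw -173.9 wid 0.0811 F [-0.2  0.5  0.2] j6 -0.03
 turn(tool) [ 0.15 -0.68  4.77] shift now [-0.1081  0.0017  0.0175]  shift after turn [-0.1074  0.0107  0.0187]
```

View pics/b4.png

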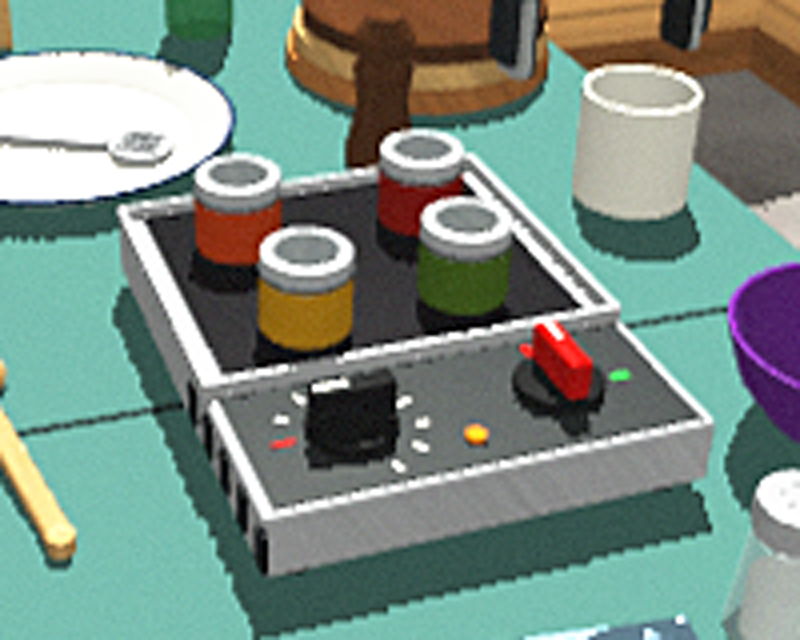

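View pics/b5.png

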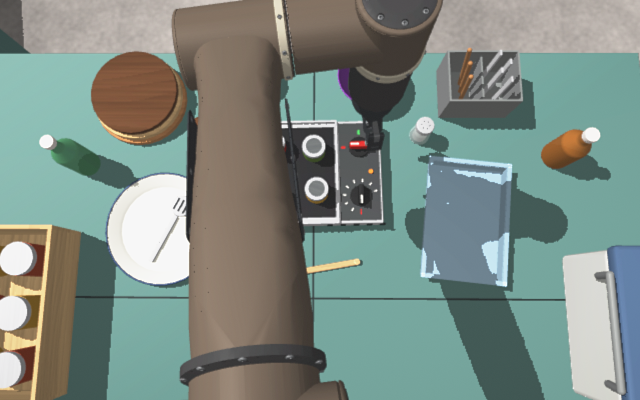

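```bash
python3 - <<'E'
from meas import *
s=optics.snapshot("top"); s=dict(s); s["frame"]=cv2.imread("pics/top0.png")[:,:,::-1].copy()
H=hsv(s)
# plate: bright whites + ellipse
m=((H[...,1]<40)&(H[...,2]>170)).astype(np.uint8); m[:, :100]=0; m[:,225:]=0; m[:165]=0
b=max(blobs(m,100),key=lambda b:b[0][4]); print(b[0])
cs,_=cv2.findContours(b[2].astype(np.uint8),cv2.RETR_EXTERNAL,cv2.CHAIN_APPROX_NONE)
c=max(cs,key=len)[:,0]; W=cast(s,c,.0195)[:,:2]*1000
print("plate",cv2.minEnclosingCircle(W.astype(np.float32)), cv2.fitEllipse(cv2.convexHull(W.astype(np.float32))))
# slotted: edges of spoon by hand from zoom: head centre (412,231)/5+(100,160); tail centre (262,500)
hd=cast(s,(100+412/5,160+231/5),.012)[0]; tl=cast(s,(100+259/5,160+503/5),.012)[0]
d=hd-tl; print("head",hd,"tail",tl,np.linalg.norm(d),np.degrees(np.arctan2(d[1],d[0])))
print("slotgrip",hd-d/np.linalg.norm(d)*.040, tl+d/np.linalg.norm(d)*.105)
# wooden
sp=(H[...,0]>10)&(H[...,0]<22)&(H[...,1]>100)&(H[...,2]>150)
b=[b for b in blobs(sp,40) if b[0][0]==281][0]; P=cast(s,np.argwhere(b[2])[:,::-1],.01)[:,:2]
print("wood rect",cv2.minAreaRect((P*1000).astype(np.float32)))
# tray
tr=(H[...,0]>95)&(H[...,0]<110)&(H[...,1]>40)&(H[...,2]>120)
b=[b for b in blobs(tr,300) if b[0][0]==420][0]
cs,_=cv2.findContours(b[2].astype(np.uint8),cv2.RETR_EXTERNAL,cv2.CHAIN_APPROX_NONE)
W=cast(s,max(cs,key=len)[:,0],.040)[:,:2]*1000; print("tray",cv2.minAreaRect(W.astype(np.float32)))
for n,p in (("salt",(428,125)),("mill",(199,124))): print(n,cast(s,p,.08 if n=="salt" else .116))
E
```

```text
[ 108  174  110  110 9134]
plate ((506.3516845703125, 348.91656494140625), 127.02174377441406) ((506.3468322753906, 348.7673034667969), (252.66546630859375, 253.0741729736328), 87.53337097167969)
head [0.55766504 0.30660782 0.012     ] tail [0.43122847 0.37063609 0.012     ] 0.14172447199192872 -26.857939153106447
slotgrip [0.52197987 0.32467901 0.012     ] [0.52490206 0.32319919 0.012     ]
wood rect ((409.9612121582031, -15.40374755859375), (39.13595199584961, 180.02685546875), 5.103953838348389)
tray ((525.5178833007812, -344.1119384765625), (191.45291137695312, 279.4015808105469), 83.97100067138672)
salt [[ 0.73276132 -0.2564228   0.08      ]]
mill [[0.72292323 0.25042306 0.116     ]]
```

Call:
play_rows([
  [[0,0,-8.5],[0,0,0],0.04],
  [[0,0,-8.5],[0,0,0],0.04],
  [[0,0,-8.5],[0,0,0],0.04],
  [[0,0,-8.5],[0,0,0],0.04],
  [[0,0,-8.5],[0,0,0],0.04],
  [[0,0,-8.5],[0,0,0],0.04],
  [[0,0,-6],[0,0,0],0.04],
])

```text
clock: 15.0
position: [0.6843, -0.1056, 0.1982]
ee_rot: [3.043, -0.699, -0.044]
contact_force: [0.5, 0.0, -0.4]
width: 0.04
```

```bash
python3 -c "
from h import *
go((.5235,.324,.12),63)"
```

```text
clock 15.00 pos [ 0.6843 -0.1056  0.1982] jaw -115.9 wid 0.0400 F [ 0.5  0.  -0.4] j6 0.98
 turn(tool) [1.43 1.33 1.13] shift now [-0.3303 -0.3183  0.0782]  shift after turn [-0.3383 -0.3098  0.0782]
```

Call:
play_rows([
  [[1.4,1.3,1.1],[-0.0335,-0.031,0],0.04],
  [[0,0,0],[-0.0335,-0.031,0],0.04],
  [[0,0,0],[-0.0335,-0.031,0],0.04],
  [[0,0,0],[-0.0335,-0.031,0],0.04],
  [[0,0,0],[-0.0335,-0.031,0.005],0.04],
  [[0,0,0],[-0.0335,-0.031,0.005],0.04],
  [[0,0,0],[-0.0335,-0.031,0.01],0.04],
  [[0,0,0],[-0.0335,-0.031,0.01],0.04],
  [[0,0,0],[-0.0335,-0.031,0.015],0.04],
  [[0,0,0],[-0.0335,-0.031,0.015],0.04],
  [[0,0,0],[0,0,0],0.04],
])

```text
clock: 16.1
position: [0.5077, 0.33, 0.1148]
ee_rot: [3.034, -0.728, -0.037]
contact_force: [0.1, -1.3, -0.1]
width: 0.0398
```

```bash
python3 -c "
from h import *
go((.5235,.324,.05),63)"
```

```text
clock 16.10 pos [0.5077 0.33   0.1148] jaw -117.0 wid 0.0398 F [ 0.1 -1.3 -0.1] j6 0.22
 turn(tool) [1.5  1.03 0.03] shift now [ 0.018  -0.0035  0.0644]  shift after turn [ 0.0168 -0.0019  0.0648]
```

Call:
play_rows([
  [[1.5,1,0],[0.016,-0.002,0.02],0.04],
  [[0,0,0],[0,0,0.03],0.04],
  [[0,0,0],[0,0,0.015],0.04],
  [[0,0,0],[0,0,0],0.04],
])

```text
clock: 16.5
position: [0.5186, 0.3227, 0.0416]
ee_rot: [3.049, -0.723, -0.007]
contact_force: [-0.2, -0.6, -0.6]
width: 0.0401
```

```bash
python3 -c "
from h import *
go((.5235,.324,.006),63)
s=optics.snapshot('side');save(s,'d1',(190,110,330,210),5)
s=optics.snapshot('top');save(s,'d2',(100,120,260,290),4)"
```

```text
clock 16.50 pos [0.5186 0.3227 0.0416] jaw -116.7 wid 0.0401 F [-0.2 -0.6 -0.6] j6 0.23
 turn(tool) [0.52 0.14 0.31] shift now [ 0.0038 -0.0037  0.0356]  shift after turn [ 0.0037 -0.0034  0.0356]
```

View pics/d1.png

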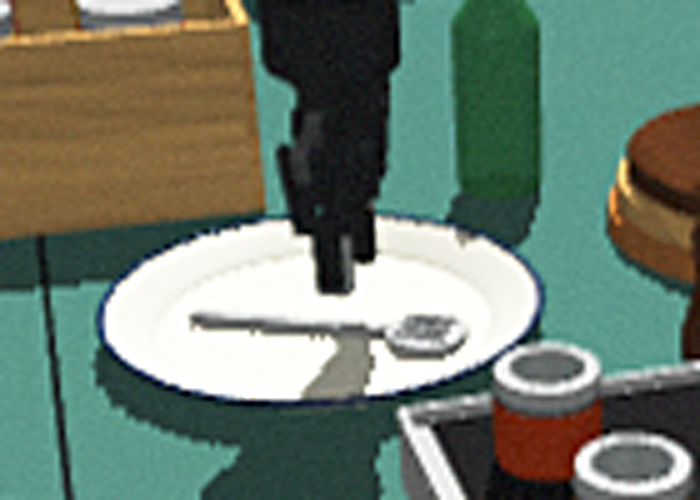

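View pics/d2.png

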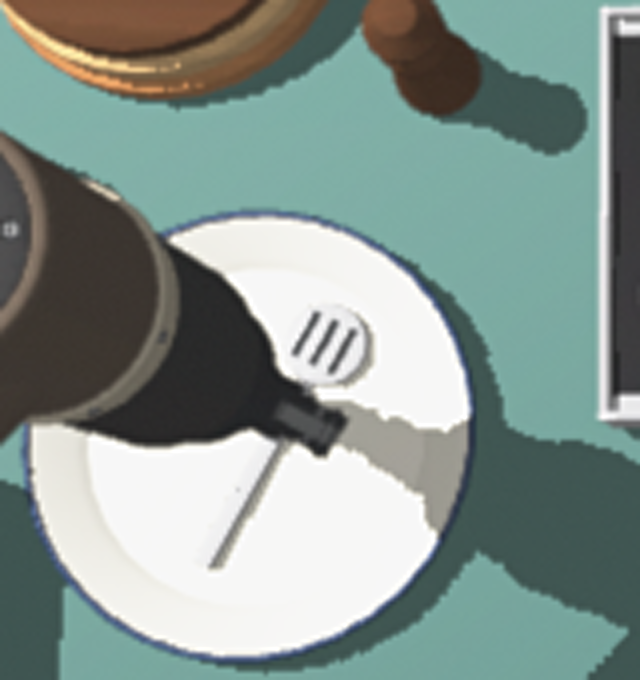

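Call:
play_rows([
  [[0.5,0.1,0],[0.003,-0.003,0.015],0.04],
  [[0,0,0],[0,0,0.01],0.04],
  [[0,0,0],[0,0,0.005],0.04],
  [[0,0,0],[0,0,0],0.04],
])

```text
clock: 17.0
position: [0.5257, 0.3259, 0.0163]
ee_rot: [-3.051, 0.723, -0.006]
contact_force: [0.8, -0.1, 0.6]
width: 0.0396
```

```bash
python3 -c "
from h import *
go((.5235,.324,.006),63)"
```

```text
clock 17.00 pos [0.5257 0.3259 0.0163] jaw -116.7 wid 0.0396 F [ 0.8 -0.1  0.6] j6 0.23
 turn(tool) [-0.39 -0.13  0.33] shift now [-0.0011  0.0027  0.0102]  shift after turn [-0.0011  0.0027  0.0103]
```

Call:
play_rows([
  [[-0.4,0,0],[-0.001,0.0025,0.006],0.04],
  [[0,0,0],[0,0,0.003],0.03],
  [[0,0,0],[0,0,0],0.0],
  [[0,0,0],[0,0,0],0.0],
  [[0,0,0],[0,0,0],0.0],
  [[0,0,0],[0,0,0],0.0],
  [[0,0,0],[0,0,0],0.0],
], grip_force=60)

```text
clock: 17.7
position: [0.5241, 0.3248, 0.0087]
ee_rot: [-3.056, 0.724, -0.005]
contact_force: [0.2, 0.6, -1.1]
width: 0.0091
```

```bash
python3 -c "
from h import *
go((.5235,.324,.006),63)"
```

```text
clock 17.70 pos [0.5241 0.3248 0.0087] jaw -116.6 wid 0.0091 F [ 0.2  0.6 -1.1] j6 0.23
 turn(tool) [-0.09 -0.18  0.36] shift now [-0.0002  0.001   0.0026]  shift after turn [-0.0002  0.001   0.0027]
```

Call:
play_rows([
  [[0,0,0],[0,0,0],0.03],
  [[0,0,0],[0,0,0],0.03],
  [[0,0,0],[0,0,0.003],0.03],
  [[0,0,0],[0,0,0],0.03],
])

```text
clock: 18.1
position: [0.5243, 0.325, 0.0057]
ee_rot: [-3.056, 0.723, -0.006]
contact_force: [0.7, 0.7, 0.2]
width: 0.0301
```

```bash
python3 -c "
from h import *
go((.5235,.324,.006),63)"
```

```text
clock 18.10 pos [0.5243 0.325  0.0057] jaw -116.6 wid 0.0301 F [0.7 0.7 0.2] j6 0.23
 turn(tool) [-0.12 -0.19  0.36] shift now [-0.0003  0.0012 -0.0003]  shift after turn [-0.0003  0.0012 -0.0003]
```

Call:
play_rows([
  [[0,0,0],[0,0,0],0.0],
  [[0,0,0],[0,0,0],0.0],
  [[0,0,0],[0,0,0],0.0],
  [[0,0,0],[0,0,0],0.0],
  [[0,0,0],[0,0,0],0.0],
  [[0,0,0],[0,0,-0.02],0.0],
  [[0,0,0],[0,0,-0.02],0.0],
  [[0,0,0],[0,0,0],0.0],
])

```text
clock: 18.9
position: [0.5236, 0.3243, 0.0456]
ee_rot: [3.056, -0.724, 0.004]
contact_force: [0.5, 0.0, -0.5]
width: 0.0097
```

```bash
python3 -c "
from h import *
go((.5235,.324,.006),63)
s=optics.snapshot('side');save(s,'d3',(190,110,330,210),5)"
```

```text
clock 18.90 pos [0.5236 0.3243 0.0456] jaw -116.6 wid 0.0097 F [ 0.5  0.  -0.5] j6 0.23
 turn(tool) [ 0.03 -0.14  0.35] shift now [-0.      0.0003  0.0396]  shift after turn [0.0001 0.0003 0.0396]
```

View pics/d3.png

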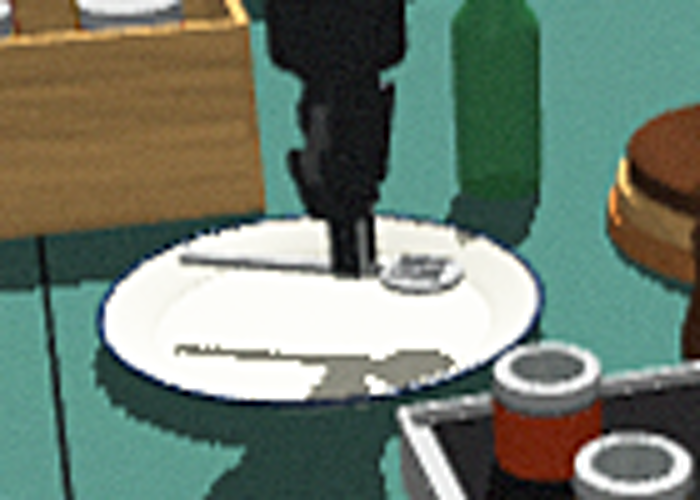

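Call:
play_rows([
  [[0,0,0],[0,0,-0.04],0.0],
  [[0,0,0],[0,0,-0.045],0.0],
  [[0,0,0],[0,0,-0.045],0.0],
  [[0,0,0],[0,0,-0.03],0.0],
  [[0,0,0],[0,0,0],0.0],
], grip_force=75)

```text
clock: 19.45
position: [0.5208, 0.3222, 0.2036]
ee_rot: [3.046, -0.724, -0.007]
contact_force: [0.4, 0.1, -0.9]
width: 0.0087
```

```bash
python3 -c "
from h import *
go((.536,-.385,.19),63)"
```

```text
clock 19.45 pos [0.5208 0.3222 0.2036] jaw -116.8 wid 0.0087 F [ 0.4  0.1 -0.9] j6 0.23
 turn(tool) [0.67 0.11 0.25] shift now [0.3319 0.6245 0.0202]  shift after turn [0.3346 0.6232 0.0136]
```

Call:
play_rows([
  [[0,0,0],[0.02,0.038,0],0.0],
  [[0,0,0],[0.02,0.038,0],0.0],
  [[0,0,0],[0.02,0.038,0],0.0],
  [[0,0,0],[0.02,0.038,0],0.0],
  [[0,0,0],[0.02,0.038,0],0.0],
  [[0,0,0],[0.02,0.038,0],0.0],
  [[0,0,0],[0.02,0.038,0],0.0],
  [[0,0,0],[0.02,0.038,0],0.0],
  [[0,0,0],[0.02,0.038,0],0.0],
  [[0,0,0],[0.02,0.038,0],0.0],
  [[0,0,0],[0.02,0.038,0],0.0],
  [[0,0,0],[0.02,0.038,0],0.0],
])

```text
clock: 20.65
position: [0.5227, -0.2071, 0.1911]
ee_rot: [3.043, -0.713, -0.036]
contact_force: [1.7, 0.9, -0.2]
width: 0.0091
```

Call:
play_rows([
  [[0,0,-7],[0,0,0],0.0],
  [[0,0,-7],[0,0,0],0.0],
  [[0,0,-7],[0,0,0],0.0],
  [[0,0,0],[0,0,0],0.0],
])

```text
clock: 21.05
position: [0.5184, -0.2133, 0.183]
ee_rot: [3.128, -0.143, -0.057]
contact_force: [0.1, -0.3, -0.8]
width: 0.009
```

```bash
python3 -c "
from h import *
go((.536,-.385,.15),84)"
```

```text
clock 21.05 pos [ 0.5184 -0.2133  0.183 ] jaw -95.2 wid 0.0090 F [ 0.1 -0.3 -0.8] j6 1.51
 turn(tool) [0.69 2.05 0.77] shift now [0.0344 0.1689 0.0338]  shift after turn [0.0354 0.1689 0.033 ]
```

Call:
play_rows([
  [[0.7,2,0.8],[0.009,0.042,0.005],0.0],
  [[0,0,0],[0.009,0.042,0.005],0.0],
  [[0,0,0],[0.009,0.042,0.005],0.0],
  [[0,0,0],[0.009,0.042,0.005],0.0],
  [[0,0,0],[0,0,0],0.0],
])

```text
clock: 21.55
position: [0.5364, -0.3867, 0.1563]
ee_rot: [-3.133, 0.187, 0.007]
contact_force: [-0.2, 0.1, -1.7]
width: 0.0088
```

```bash
python3 -c "
from h import *
go((.536,-.385,.009),84)
s=optics.snapshot('side');save(s,'e1')
s=optics.snapshot('top');save(s,'e2')"
```

```text
clock 21.55 pos [ 0.5364 -0.3867  0.1563] jaw -96.8 wid 0.0088 F [-0.2  0.1 -1.7] j6 1.78
 turn(tool) [-0.17  0.28 -0.83] shift now [ 1.000e-04 -1.200e-03  1.473e-01]  shift after turn [-0.0006 -0.0016  0.1473]
```

View pics/e1.png

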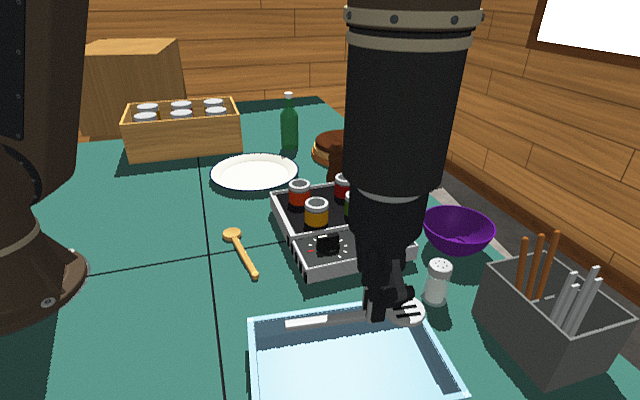

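View pics/e2.png

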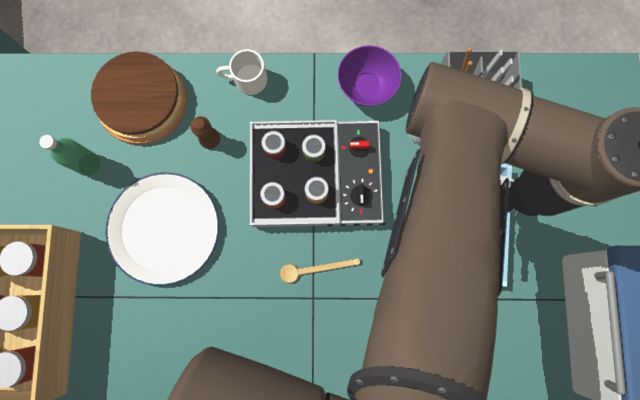

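Call:
play_rows([
  [[0,0,-0.8],[0,-0.001,0.035],0.0],
  [[0,0,0],[0,0,0.035],0.0],
  [[0,0,0],[0,0,0.035],0.0],
  [[0,0,0],[0,0,0.015],0.0],
  [[0,0,0],[0,0,0],0.0],
])

```text
clock: 22.15
position: [0.5375, -0.3766, 0.0347]
ee_rot: [-3.134, 0.169, 0.002]
contact_force: [-0.4, 0.5, -0.6]
width: 0.0091
```

```bash
python3 -c "
from h import *
go((.536,-.385,.009),84)
s=optics.snapshot('side');save(s,'e3',(230,220,490,400),3)"
```

```text
clock 22.15 pos [ 0.5375 -0.3766  0.0347] jaw -96.2 wid 0.0091 F [-0.4  0.5 -0.6] j6 1.78
 turn(tool) [-0.2   0.07 -0.18] shift now [-0.0005  0.0086  0.0257]  shift after turn [-0.0006  0.0086  0.0257]
```

View pics/e3.png

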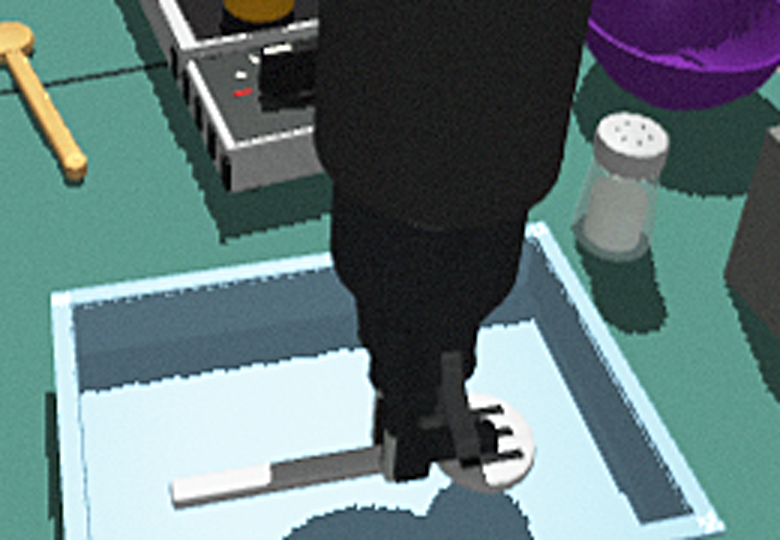

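Good, inside the tray. Lower the rest and release.

Call:
play_rows([
  [[0,0,0],[0,0.006,0.012],0.0],
  [[0,0,0],[0,0,0.007],0.0],
  [[0,0,0],[0,0,0.004],0.0],
  [[0,0,0],[0,0,0],0.0],
])

```text
clock: 22.6
position: [0.5399, -0.3826, 0.0149]
ee_rot: [-3.136, 0.168, -0.009]
contact_force: [-0.3, 0.1, -0.8]
width: 0.0089
```

Call:
play_rows([
  [[0,0,0],[0,0,0],0.03],
  [[0,0,0],[0,0,0],0.03],
  [[0,0,0],[0,0,0],0.03],
  [[0,0,0],[0,0,-0.04],0.03],
  [[0,0,0],[0,0,-0.04],0.03],
  [[0,0,0],[0,0,-0.04],0.03],
  [[0,0,0],[0,0,-0.04],0.04],
])

```text
clock: 23.3
position: [0.536, -0.3819, 0.1751]
ee_rot: [-3.132, 0.17, 0.006]
contact_force: [0.2, -0.1, -0.1]
width: 0.0397
```

```bash
python3 -c "
from h import *
go((.42,-.02,.16),84)
s=optics.snapshot('side');save(s,'e4',(230,220,490,400),3)"
```

```text
clock 23.30 pos [ 0.536  -0.3819  0.1751] jaw -96.2 wid 0.0397 F [ 0.2 -0.1 -0.1] j6 1.79
 turn(tool) [-0.25  0.24 -0.22] shift now [-0.1545 -0.3471  0.0172]  shift after turn [-0.1532 -0.3478  0.0151]
```

View pics/e4.png

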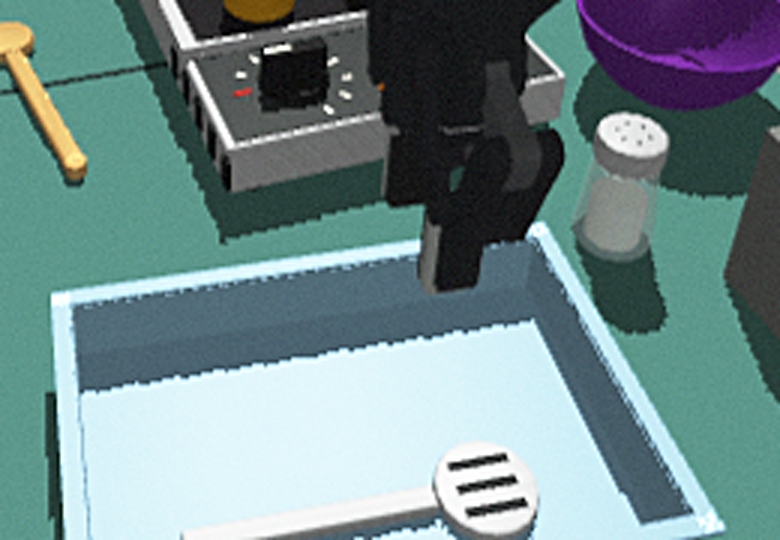

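```bash
python3 - <<'E'
from meas import *
s=dict(optics.snapshot("top")); s["frame"]=cv2.imread("pics/e2.png")[:,:,::-1].copy()
H=hsv(s); sp=(H[...,0]>10)&(H[...,0]<22)&(H[...,1]>100)&(H[...,2]>150)
b=[b for b in blobs(sp,40) if 270<b[0][0]<300 and 240<b[0][1]<280][0]; P=cast(s,np.argwhere(b[2])[:,::-1],.01)[:,:2]
hd=P[P[:,1]>P[:,1].max()-.040].mean(0); tl=P[P[:,1]<P[:,1].min()+.012].mean(0); d=hd-tl
print(b[0],hd,tl,np.linalg.norm(d),np.degrees(np.arctan2(d[1],d[0]))); d/=np.linalg.norm(d)
end=P[(P@d).argmin()]; head=(P@d).max(); print("grip by tip",hd+d*(head-hd@d-.073-.0), "by tail",hd+d*((P@d).min()-hd@d+.111))
g=hd+d*(head-hd@d-.073)
go((g[0],g[1],.12),np.degrees(np.arctan2(d[1],d[0]))+90)
E
```

```text
[281 260  79  23 369] [0.40550013 0.05893534] [ 0.42840084 -0.09917078] 0.1597560261447827 98.24163017242192
grip by tip [0.41368545 0.00242403] by tail [0.41322393 0.00561035]
clock 23.40 pos [ 0.5393 -0.3838  0.1808] jaw -96.2 wid 0.0400 F [-0.4  0.4  0.3] j6 1.79
 turn(tool) [-0.24 -0.3  75.6 ] shift now [-0.1667 -0.3705  0.0598]  shift after turn [-0.4002  0.069   0.0608]
```

Call:
play_rows([
  [[0,0,8.4],[0,0,0],0.04],
  [[0,0,8.4],[0,0,0],0.04],
  [[0,0,8.4],[0,0,0],0.04],
  [[0,0,8.4],[0,0,0],0.04],
  [[0,0,8.4],[0,0,0],0.04],
  [[0,0,8.4],[0,0,0],0.04],
  [[0,0,8.4],[0,0,0],0.04],
  [[0,0,8.4],[0,0,0],0.04],
  [[0,0,8.4],[0,0,0],0.04],
])

```text
clock: 24.3
position: [0.5405, -0.3844, 0.1857]
ee_rot: [-2.337, 2.087, -0.023]
contact_force: [-0.4, 0.4, -0.7]
width: 0.0399
```

Call:
play_rows([
  [[0,0,0],[-0.042,0.007,0],0.04],
  [[0,0,0],[-0.042,0.007,0],0.04],
  [[0,0,0],[-0.042,0.007,0],0.04],
  [[0,0,0],[-0.042,0.007,0],0.04],
  [[0,0,0],[-0.042,0.007,0.005],0.04],
  [[0,0,0],[-0.042,0.007,0.005],0.04],
  [[0,0,0],[-0.042,0.007,0.01],0.04],
  [[0,0,0],[-0.042,0.007,0.01],0.04],
  [[0,0,0],[0,0,0],0.04],
])

```text
clock: 25.2
position: [0.4473, -0.0472, 0.1522]
ee_rot: [-2.323, 2.094, -0.031]
contact_force: [-0.6, -0.3, 0.8]
width: 0.0399
```

```bash
python3 -c "
from h import *
go((.4135,.004,.05),8.2)"
```

```text
clock 25.20 pos [ 0.4473 -0.0472  0.1522] jaw -174.1 wid 0.0399 F [-0.6 -0.3  0.8] j6 -0.25
 turn(tool) [-1.36 -0.35 -2.29] shift now [-0.0549  0.0308  0.1012]  shift after turn [-0.0555  0.0262  0.1022]
```

Call:
play_rows([
  [[-1.4,-0.3,-2.3],[0,0,0.02],0.04],
  [[0,0,0],[-0.028,0.013,0.02],0.04],
  [[0,0,0],[-0.028,0.013,0.02],0.04],
  [[0,0,0],[0,0,0.02],0.04],
  [[0,0,0],[0,0,0],0.04],
])

```text
clock: 25.7
position: [0.4159, 0.0074, 0.0728]
ee_rot: [-2.376, 2.046, -0.008]
contact_force: [-0.4, 0.2, 1.4]
width: 0.04
```

```bash
python3 -c "
from h import *
go((.4135,.004,.008),8.2)
s=optics.snapshot('side');save(s,'f1',(190,200,330,300),5)"
```

```text
clock 25.70 pos [0.4159 0.0074 0.0728] jaw -171.4 wid 0.0400 F [-0.4  0.2  1.4] j6 -0.35
 turn(tool) [-0.44  0.02  0.35] shift now [0.003  0.0034 0.0648]  shift after turn [0.003  0.0029 0.0648]
```

View pics/f1.png

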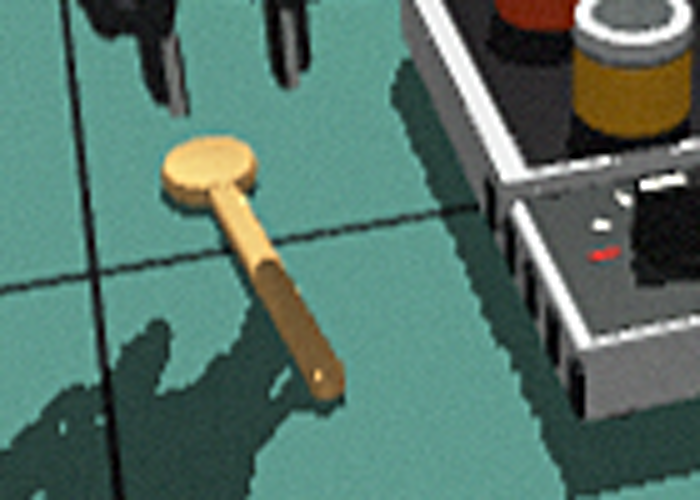

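Call:
play_rows([
  [[-0.4,0,0.3],[0.003,0.003,0.025],0.04],
  [[0,0,0],[0,0,0.02],0.04],
  [[0,0,0],[0,0,0.01],0.04],
  [[0,0,0],[0,0,0],0.04],
])

```text
clock: 26.15
position: [0.4203, 0.0039, 0.0222]
ee_rot: [-2.366, 2.052, -0.009]
contact_force: [0.7, -0.1, -0.4]
width: 0.0399
```

```bash
python3 -c "
from h import *
go((.4135,.004,.004),8.2)
s=optics.snapshot('side');save(s,'f2',(190,200,330,300),5)"
```

```text
clock 26.15 pos [0.4203 0.0039 0.0222] jaw -171.9 wid 0.0399 F [ 0.7 -0.1 -0.4] j6 -0.35
 turn(tool) [-0.64  0.14 -0.06] shift now [-0.001   0.0069  0.0182]  shift after turn [-0.001   0.0067  0.0182]
```

View pics/f2.png

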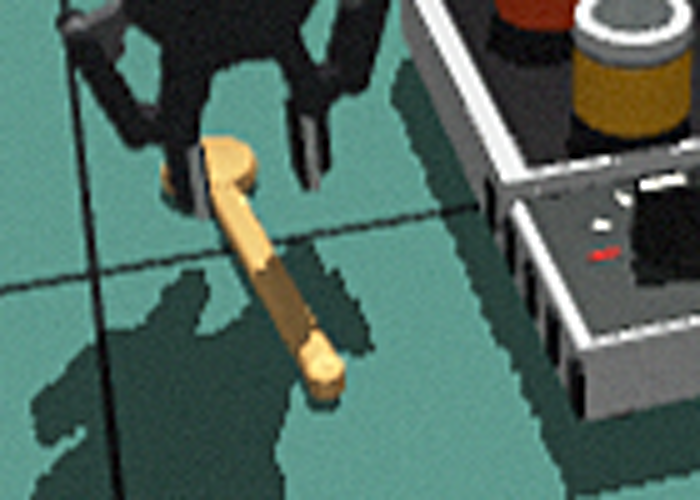

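Call:
play_rows([
  [[-0.6,0.1,0],[-0.001,0.007,0.004],0.04],
  [[0,0,0],[0,0,0.01],0.04],
  [[0,0,0],[0,0,0.003],0.04],
  [[0,0,0],[0,0,0],0.04],
])

```text
clock: 26.6
position: [0.4156, 0.0046, 0.0073]
ee_rot: [-2.368, 2.055, -0.004]
contact_force: [-0.3, 0.4, -0.8]
width: 0.04
```

```bash
python3 -c "
from h import *
go((.4135,.004,.004),8.2)"
```

```text
clock 26.60 pos [0.4156 0.0046 0.0073] jaw -171.9 wid 0.0400 F [-0.3  0.4 -0.8] j6 -0.35
 turn(tool) [-0.35  0.13 -0.1 ] shift now [0.0003 0.0022 0.0033]  shift after turn [0.0002 0.0022 0.0033]
```

Call:
play_rows([
  [[0,0,0],[0,0.002,0.003],0.04],
  [[0,0,0],[0,0,0],0.0],
  [[0,0,0],[0,0,0],0.0],
  [[0,0,0],[0,0,0],0.0],
  [[0,0,0],[0,0,0],0.0],
  [[0,0,0],[0,0,0],0.0],
  [[0,0,0],[0,0,-0.02],0.0],
  [[0,0,0],[0,0,-0.02],0.0],
  [[0,0,0],[0,0,0],0.0],
], grip_force=75)

```text
clock: 27.5
position: [0.413, 0.0042, 0.0451]
ee_rot: [-2.37, 2.055, -0.003]
contact_force: [-0.2, 0.4, -0.6]
width: 0.0109
```

```bash
python3 -c "
from h import *
go((.4135,.004,.004),8.2)
s=optics.snapshot('side');save(s,'f3',(190,180,330,300),5)"
```

```text
clock 27.50 pos [0.413  0.0042 0.0451] jaw -171.9 wid 0.0109 F [-0.2  0.4 -0.6] j6 -0.35
 turn(tool) [-0.26  0.09 -0.05] shift now [ 0.0003 -0.0003  0.0411]  shift after turn [ 0.0002 -0.0005  0.0411]
```

View pics/f3.png

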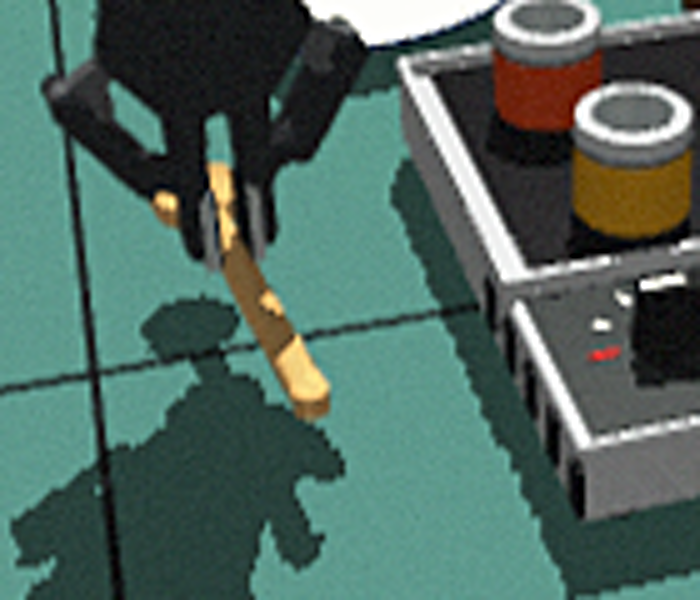

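Call:
play_rows([
  [[0,0,0],[0,0,-0.04],0.0],
  [[0,0,0],[0,0,-0.04],0.0],
  [[0,0,0],[0,0,-0.04],0.0],
  [[0,0,-8.4],[0,0,0],0.0],
  [[0,0,-8.4],[0,0,0],0.0],
  [[0,0,-8.4],[0,0,0],0.0],
  [[0,0,-8.4],[0,0,0],0.0],
  [[0,0,-8.4],[0,0,0],0.0],
  [[0,0,-8.4],[0,0,0],0.0],
  [[0,0,-8.4],[0,0,0],0.0],
  [[0,0,-8.4],[0,0,0],0.0],
  [[0,0,-8.4],[0,0,0],0.0],
])

```text
clock: 28.75
position: [0.4078, 0.0027, 0.1586]
ee_rot: [3.137, -0.126, -0.015]
contact_force: [-0.6, 0.3, -0.0]
width: 0.0111
```

```bash
python3 -c "
from h import *
go((.515,-.303,.16),84)"
```

```text
clock 28.75 pos [0.4078 0.0027 0.1586] jaw -94.6 wid 0.0111 F [-0.6  0.3 -0. ] j6 1.00
 turn(tool) [0.13 0.56 1.42] shift now [ 0.1313  0.2962 -0.0021]  shift after turn [ 0.1386  0.2928 -0.0014]
```

Call:
play_rows([
  [[0,0.5,1.4],[0.016,0.035,0],0.0],
  [[0,0,0],[0.017,0.037,0],0.0],
  [[0,0,0],[0.017,0.037,0],0.0],
  [[0,0,0],[0.017,0.037,0],0.0],
  [[0,0,0],[0.017,0.037,0],0.0],
  [[0,0,0],[0.017,0.037,0],0.0],
  [[0,0,0],[0.017,0.037,0],0.0],
  [[0,0,0],[0.017,0.037,0],0.0],
  [[0,0,0],[0,0,0],0.0],
])

```text
clock: 29.65
position: [0.5166, -0.3131, 0.1468]
ee_rot: [-3.138, 0.146, 0.017]
contact_force: [-0.7, 0.9, -1.5]
width: 0.011
```

```bash
python3 -c "
from h import *
go((.515,-.303,.04),84)
s=optics.snapshot('side');save(s,'g3',(230,200,490,400),3)"
```

```text
clock 29.65 pos [ 0.5166 -0.3131  0.1468] jaw -95.3 wid 0.0110 F [-0.7  0.9 -1.5] j6 1.70
 turn(tool) [0.02 0.63 0.66] shift now [-0.0013 -0.0099  0.1069]  shift after turn [-0.0026 -0.0098  0.1068]
```

View pics/g3.png

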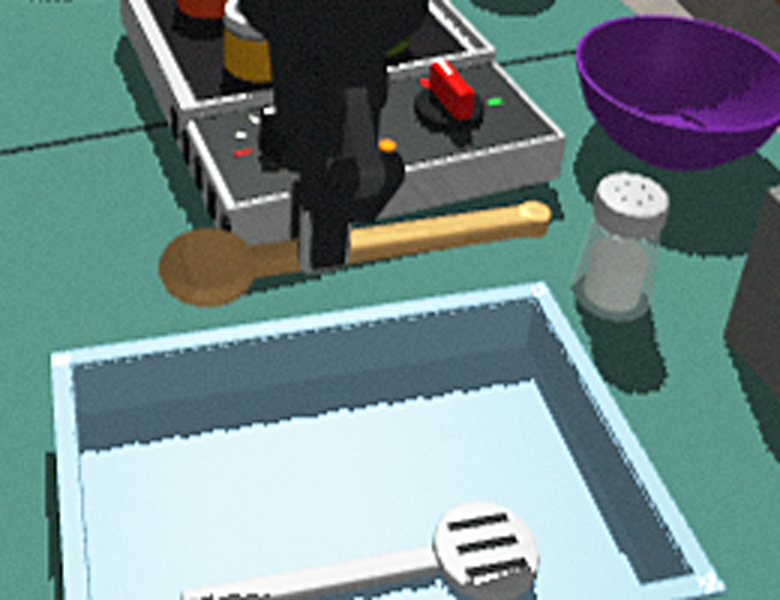

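Call:
play_rows([
  [[0,0.6,0.6],[-0.002,-0.005,0.035],0.0],
  [[0,0,0],[0,0,0.035],0.0],
  [[0,0,0],[0,0,0.03],0.0],
  [[0,0,0],[0,0,0],0.0],
])

```text
clock: 30.1
position: [0.5118, -0.3042, 0.0412]
ee_rot: [-3.135, 0.166, 0.004]
contact_force: [-0.4, 0.3, -0.6]
width: 0.0111
```

```bash
python3 -c "
from h import *
go((.515,-.308,.010),84)
s=optics.snapshot('side');save(s,'g4',(230,200,490,400),3)"
```

```text
clock 30.10 pos [ 0.5118 -0.3042  0.0412] jaw -96.1 wid 0.0111 F [-0.4  0.3 -0.6] j6 1.68
 turn(tool) [-0.09  0.16 -0.06] shift now [0.0037 0.0035 0.0312]  shift after turn [0.0036 0.0035 0.0312]
```

View pics/g4.png

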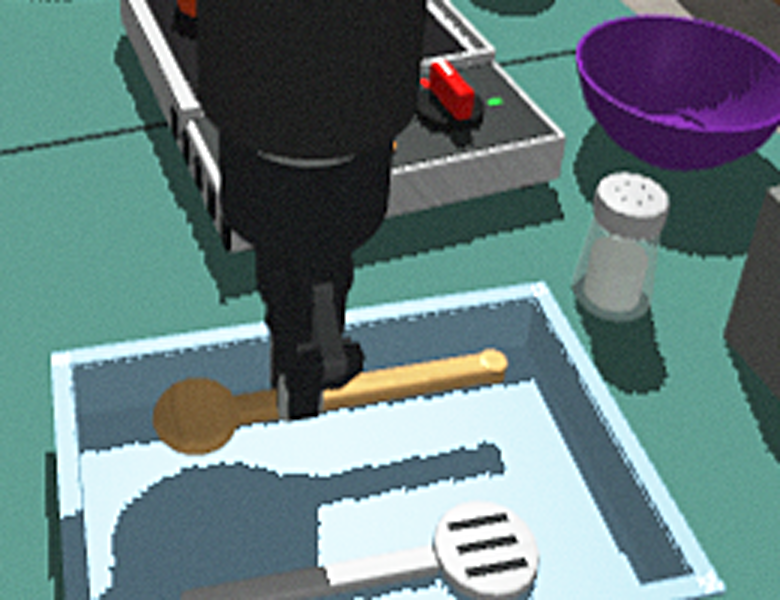

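Call:
play_rows([
  [[0,0,0],[0.003,0.004,0.015],0.0],
  [[0,0,0],[0,0,0.01],0.0],
  [[0,0,0],[0,0,0.004],0.0],
  [[0,0,0],[0,0,0],0.0],
])

```text
clock: 30.55
position: [0.5191, -0.309, 0.017]
ee_rot: [3.136, -0.161, 0.009]
contact_force: [-0.3, -0.7, -0.0]
width: 0.011
```

Call:
play_rows([
  [[0,0,0],[0,0,0],0.03],
  [[0,0,0],[0,0,0],0.03],
  [[0,0,0],[0,0,0],0.03],
  [[0,0,0],[0,0,-0.04],0.03],
  [[0,0,0],[0,0,-0.04],0.03],
  [[0,0,0],[0,0,-0.04],0.05],
  [[0,0,0],[0,0,-0.04],0.0854],
  [[0,0,0],[0,0,0],0.0854],
])

```text
clock: 31.35
position: [0.5182, -0.3093, 0.1855]
ee_rot: [3.135, -0.161, 0.011]
contact_force: [0.3, -0.1, 0.4]
width: 0.0723
```

```bash
python3 -c "
from h import *
go((.42,-.02,.16),84)
s=optics.snapshot('side');save(s,'g5');s=optics.snapshot('top');save(s,'g6')"
```

```text
clock 31.35 pos [ 0.5182 -0.3093  0.1855] jaw -95.9 wid 0.0723 F [ 0.3 -0.1  0.4] j6 1.68
 turn(tool) [ 0.12 -0.42  0.13] shift now [-0.1274 -0.2778  0.024 ]  shift after turn [-0.1279 -0.2774  0.0255]
```

View pics/g5.png

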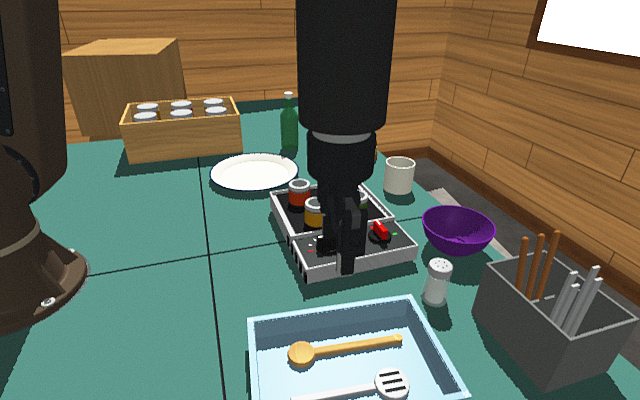

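View pics/g6.png

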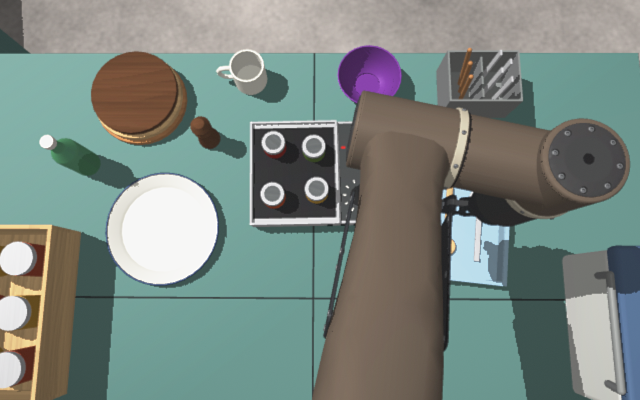

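```bash
cat > jars.py <<'E'
from meas import *
def jars(s,z=.093,box=(245,115,340,230)):
    H=hsv(s); m=(H[...,1]<40)&(H[...,2]>190); out=[]
    for b in blobs(m,60):
        x,y,w,h,a=b[0]
        if box[0]<x<box[2] and box[1]<y<box[3] and w<30 and h<30: 
            cs,_=cv2.findContours(b[2].astype(np.uint8),cv2.RETR_EXTERNAL,cv2.CHAIN_APPROX_NONE)
            (cx,cy),r=cv2.minEnclosingCircle(max(cs,key=len)); out.append((b[0][:4],r,cast(s,(cx,cy),z)[0,:2].round(4)))
    return out
E
python3 - <<'E'
from jars import *
s=optics.snapshot("top")
for j in jars(s): print(j)
go((.584,-.005,.14),84)
E
```

```text
(array([262, 132,  22,  21], dtype=int32), 11.068072319030762, array([0.6902, 0.0911]))
(array([303, 135,  22,  22], dtype=int32), 11.094779014587402, array([0.6805, 0.0008]))
(array([305, 178,  23,  22], dtype=int32), 11.350347518920898, array([ 0.5849, -0.0058]))
(array([261, 183,  23,  22], dtype=int32), 11.280893325805664, array([0.5732, 0.0904]))
clock 31.50 pos [ 0.5151 -0.3078  0.1789] jaw -95.9 wid 0.0856 F [ 0.4  1.1 -1.5] j6 1.68
 turn(tool) [-0.07  0.11  0.06] shift now [ 0.0373 -0.3082  0.0392]  shift after turn [ 0.0369 -0.3083  0.0389]
```

Call:
play_rows([
  [[0,0,0],[0.005,-0.044,0.002],0.075],
  [[0,0,0],[0.005,-0.044,0.002],0.075],
  [[0,0,0],[0.005,-0.044,0.002],0.075],
  [[0,0,0],[0.005,-0.044,0.002],0.075],
  [[0,0,0],[0.005,-0.044,0.002],0.075],
  [[0,0,0],[0.005,-0.044,0.002],0.075],
  [[0,0,0],[0.005,-0.044,0.002],0.075],
  [[0,0,0],[0,0,0],0.075],
])

```text
clock: 32.3
position: [0.5778, 0.0039, 0.1517]
ee_rot: [3.135, -0.173, -0.032]
contact_force: [-0.1, -0.3, 0.1]
width: 0.0751
```

```bash
python3 - <<'E'
from jars import *
go((.5849,-.0055,.10),84)
E
```

```text
clock 32.30 pos [0.5778 0.0039 0.1517] jaw -96.3 wid 0.0751 F [-0.1 -0.3  0.1] j6 1.12
 turn(tool) [ 0.14  1.18 -0.33] shift now [0.0092 0.0084 0.0516]  shift after turn [0.0081 0.0086 0.0517]
```

Call:
play_rows([
  [[0,1.2,0],[0.008,0.0085,0.02],0.075],
  [[0,0,0],[0,0,0.02],0.075],
  [[0,0,0],[0,0,0],0.075],
])

```text
clock: 32.6
position: [0.5824, -0.0041, 0.1064]
ee_rot: [3.133, -0.167, -0.008]
contact_force: [0.1, -0.2, -0.4]
width: 0.0751
```

```bash
python3 - <<'E'
from jars import *
go((.5849,-.0055,.056),84)
s=optics.snapshot('side');save(s,'j1',(240,140,440,300),4)
E
```

```text
clock 32.60 pos [ 0.5824 -0.0041  0.1064] jaw -96.1 wid 0.0751 F [ 0.1 -0.2 -0.4] j6 1.13
 turn(tool) [ 0.28  0.29 -0.11] shift now [0.0029 0.0009 0.0504]  shift after turn [0.0026 0.0011 0.0504]
```

View pics/j1.png

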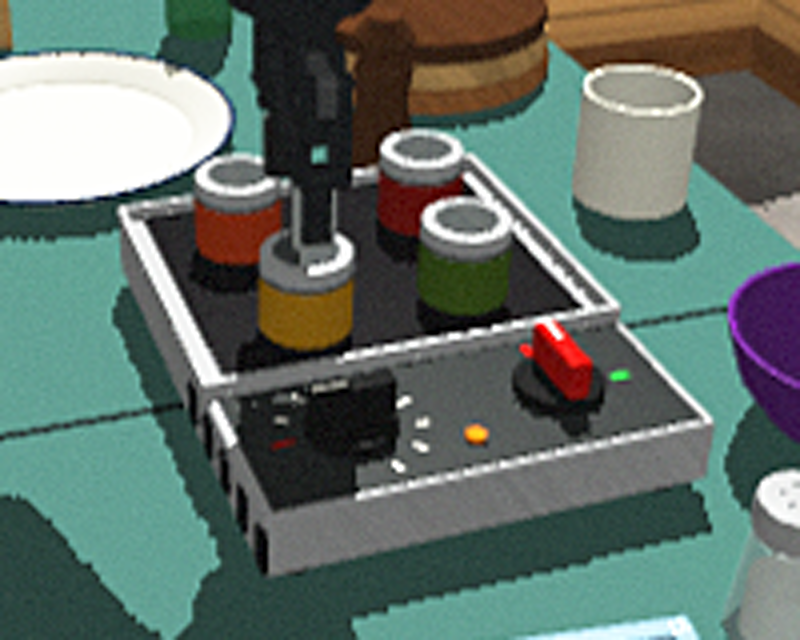

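Call:
play_rows([
  [[0,0,0],[0.0025,0.001,0.02],0.075],
  [[0,0,0],[0,0,0.015],0.075],
  [[0,0,0],[0,0,0.01],0.075],
  [[0,0,0],[0,0,0],0.075],
])

```text
clock: 33.05
position: [0.5865, -0.0069, 0.0635]
ee_rot: [3.132, -0.168, -0.004]
contact_force: [-0.5, 0.5, -0.6]
width: 0.0752
```

```bash
python3 - <<'E'
from jars import *
go((.5849,-.0055,.056),84)
s=optics.snapshot('side');save(s,'j2',(240,140,440,300),4)
E
```

```text
clock 33.05 pos [ 0.5865 -0.0069  0.0635] jaw -96.1 wid 0.0752 F [-0.5  0.5 -0.6] j6 1.14
 turn(tool) [ 0.29  0.14 -0.14] shift now [-0.0017 -0.0012  0.0075]  shift after turn [-0.0017 -0.0012  0.0075]
```

View pics/j2.png

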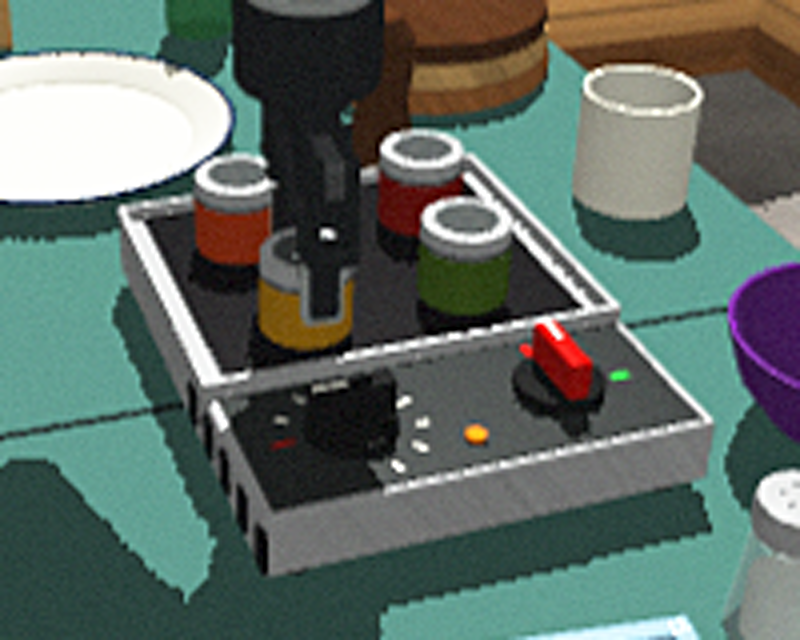

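Call:
play_rows([
  [[0,0,0],[-0.002,-0.001,0.006],0.075],
  [[0,0,0],[0,0,0],0.04],
  [[0,0,0],[0,0,0],0.04],
  [[0,0,0],[0,0,0],0.04],
  [[0,0,0],[0,0,0],0.04],
  [[0,0,0],[0,0,0],0.04],
], grip_force=60)

```text
clock: 33.7
position: [0.5864, -0.0052, 0.0612]
ee_rot: [3.133, -0.167, 0.004]
contact_force: [0.4, 0.1, -2.1]
width: 0.0503
```

Call:
play_rows([
  [[0,0,0],[0,0,-0.02],0.04],
  [[0,0,0],[0,0,-0.04],0.04],
  [[0,0,0],[0,0,-0.04],0.04],
  [[0,0,0],[0,0,0],0.04],
])

```text
clock: 34.1
position: [0.5848, -0.0052, 0.1625]
ee_rot: [3.132, -0.167, -0.004]
contact_force: [0.7, 0.7, -1.2]
width: 0.0499
```

```bash
python3 - <<'E'
from jars import *
go((.464,.307,.15),84)
s=optics.snapshot('side');save(s,'j3',(240,100,440,260),4)
E
```

```text
clock 34.10 pos [ 0.5848 -0.0052  0.1625] jaw -96.1 wid 0.0499 F [ 0.7  0.7 -1.2] j6 1.13
 turn(tool) [ 0.32  0.13 -0.11] shift now [-0.1534 -0.2977  0.0111]  shift after turn [-0.1528 -0.2979  0.0125]
```

View pics/j3.png

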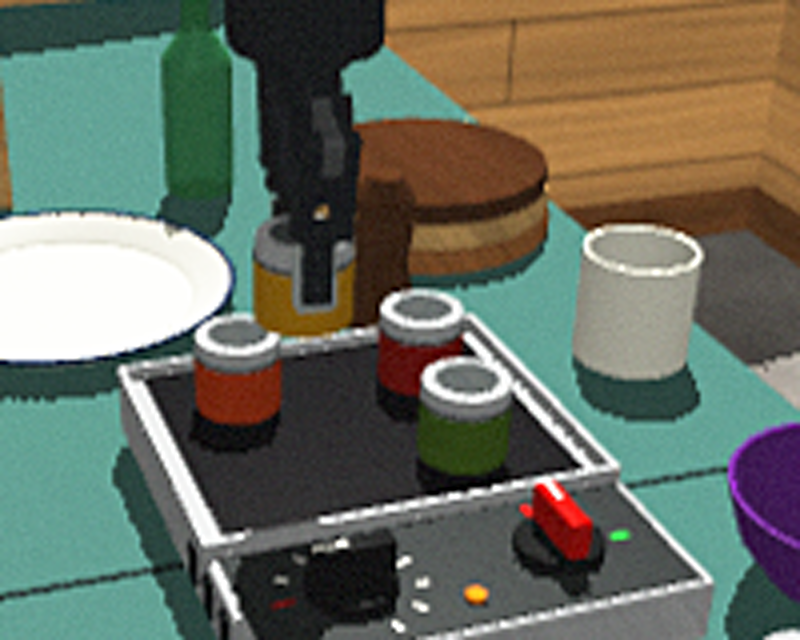

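Call:
play_rows([
  [[0,0,0],[-0.021,-0.042,0],0.04],
  [[0,0,0],[-0.021,-0.042,0],0.04],
  [[0,0,0],[-0.021,-0.042,0],0.04],
  [[0,0,0],[-0.021,-0.042,0],0.04],
  [[0,0,0],[-0.021,-0.042,0],0.04],
  [[0,0,0],[-0.021,-0.042,0.01],0.04],
  [[0,0,0],[-0.016,-0.03,0.01],0.04],
  [[0,0,0],[0,0,0],0.04],
])

```text
clock: 34.95
position: [0.4646, 0.2973, 0.1289]
ee_rot: [3.126, -0.181, -0.024]
contact_force: [-1.4, 0.2, -1.9]
width: 0.0503
```

```bash
python3 - <<'E'
from jars import *
go((.464,.307,.07),84)
E
```

```text
clock 34.95 pos [0.4646 0.2973 0.1289] jaw -96.6 wid 0.0503 F [-1.4  0.2 -1.9] j6 0.54
 turn(tool) [ 0.66  0.84 -0.61] shift now [-0.0009 -0.0103  0.0588]  shift after turn [-0.0017 -0.0096  0.0589]
```

Call:
play_rows([
  [[0.7,0.8,-0.6],[-0.002,-0.0095,0.02],0.04],
  [[0,0,0],[0,0,0.03],0.04],
  [[0,0,0],[0,0,0.02],0.04],
  [[0,0,0],[0,0,0],0.04],
])

```text
clock: 35.35
position: [0.4607, 0.3061, 0.053]
ee_rot: [3.135, -0.16, -0.006]
contact_force: [-0.6, -0.5, -1.3]
width: 0.0503
```

```bash
python3 - <<'E'
from jars import *
go((.464,.307,.022),84)
s=optics.snapshot('side');save(s,'j4',(190,100,330,220),5)
s=optics.snapshot('top');save(s,'j5',(90,120,250,290),4)
E
```

```text
clock 35.35 pos [0.4607 0.3061 0.053 ] jaw -95.8 wid 0.0503 F [-0.6 -0.5 -1.3] j6 0.53
 turn(tool) [0.17 0.2  0.16] shift now [ 0.0033 -0.0013  0.031 ]  shift after turn [ 0.0032 -0.0012  0.031 ]
```

View pics/j4.png

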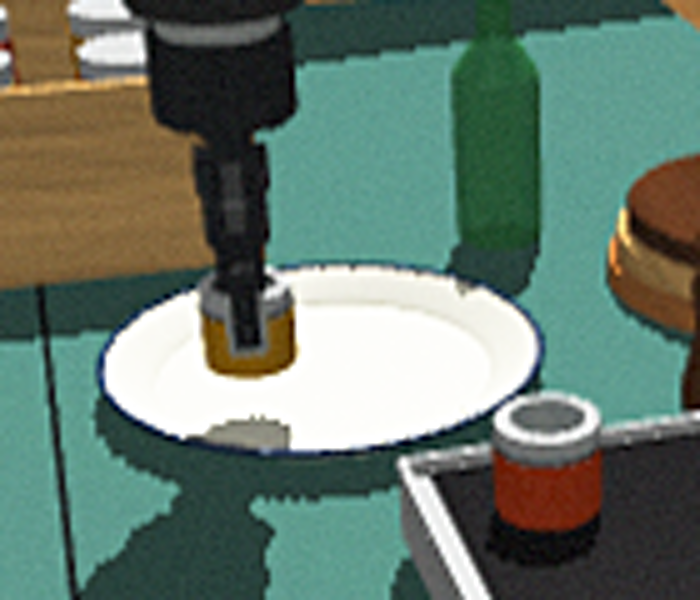

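View pics/j5.png

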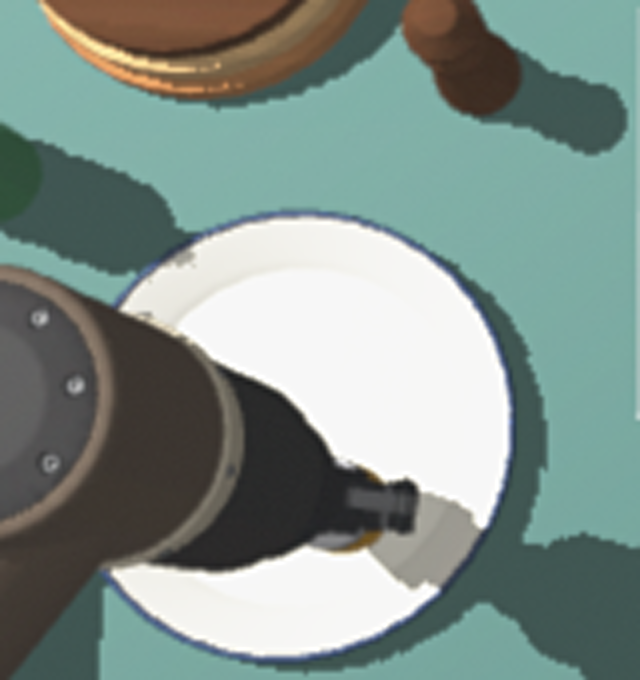

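Call:
play_rows([
  [[0,0,0],[0.003,-0.001,0.015],0.04],
  [[0,0,0],[0,0,0.01],0.04],
  [[0,0,0],[0,0,0.003],0.04],
  [[0,0,0],[0,0,0],0.04],
])

```text
clock: 35.85
position: [0.4676, 0.3093, 0.0308]
ee_rot: [-3.133, 0.16, -0.005]
contact_force: [0.6, 0.1, -2.4]
width: 0.05
```

```bash
python3 - <<'E'
from jars import *
go((.464,.307,.0202),84)
E
```

```text
clock 35.85 pos [0.4676 0.3093 0.0308] jaw -95.9 wid 0.0500 F [ 0.6  0.1 -2.4] j6 0.54
 turn(tool) [-0.26 -0.16  0.15] shift now [-0.0034  0.0027  0.0105]  shift after turn [-0.0034  0.0026  0.0106]
```

Call:
play_rows([
  [[0,0,0],[-0.002,0.002,0.006],0.04],
  [[0,0,0],[0,0,0.004],0.04],
  [[0,0,0],[0,0,0],0.04],
])

```text
clock: 36.15
position: [0.4658, 0.3079, 0.0216]
ee_rot: [-3.131, 0.16, -0.007]
contact_force: [1.1, 0.0, -1.3]
width: 0.0503
```

```bash
python3 - <<'E'
from jars import *
go((.464,.307,.0202),84)
E
```

```text
clock 36.15 pos [0.4658 0.3079 0.0216] jaw -95.9 wid 0.0503 F [ 1.1  0.  -1.3] j6 0.53
 turn(tool) [-0.38 -0.24  0.15] shift now [-0.0018  0.0011  0.0014]  shift after turn [-0.0017  0.0011  0.0014]
```

Call:
play_rows([
  [[0,0,0],[0,0,0.001],0.04],
  [[0,0,0],[0,0,0],0.066],
  [[0,0,0],[0,0,0],0.066],
  [[0,0,0],[0,0,-0.02],0.07],
  [[0,0,0],[0,0,-0.04],0.07],
  [[0,0,0],[0,0,-0.04],0.075],
  [[0,0,0],[0,0,-0.04],0.075],
  [[0,0,0],[0,0,0],0.075],
])

```text
clock: 36.95
position: [0.4659, 0.3073, 0.1666]
ee_rot: [-3.132, 0.158, -0.009]
contact_force: [-0.1, 0.1, -0.3]
width: 0.075
```

```bash
python3 - <<'E'
from jars import *
s=optics.snapshot('top');save(s,'j6')
print(jars(s),jars(s,.052,(100,150,230,280)))
t=optics.snapshot('side');save(t,'j7')
go((.573,.0907,.15),84)
E
```

```text
[(array([262, 132,  22,  21], dtype=int32), 11.068072319030762, array([0.6902, 0.0911])), (array([303, 135,  22,  22], dtype=int32), 11.094779014587402, array([0.6805, 0.0008])), (array([261, 183,  23,  22], dtype=int32), 11.388978004455566, array([0.5736, 0.0904]))] []
clock 37.05 pos [0.4637 0.3055 0.1618] jaw -95.9 wid 0.0749 F [-0.6 -0.5 -0.1] j6 0.53
 turn(tool) [-0.05 -0.02  0.15] shift now [0.1306 0.2026 0.0117]  shift after turn [0.1311 0.2022 0.0118]
```

View pics/j6.png

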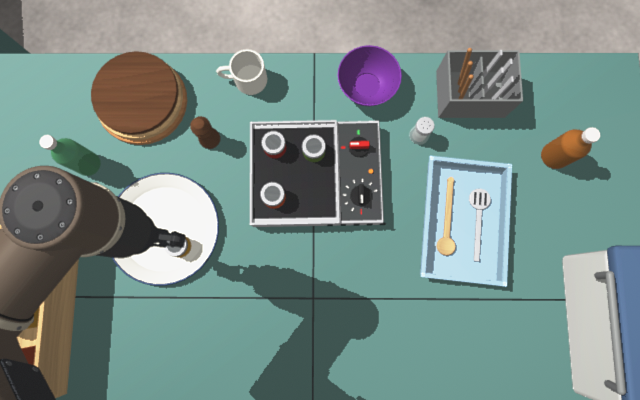

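View pics/j7.png

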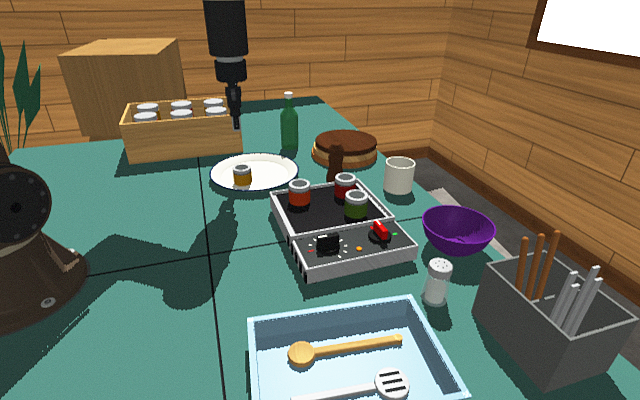

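Call:
play_rows([
  [[0,0,0],[0.026,0.04,0],0.075],
  [[0,0,0],[0.026,0.04,0],0.075],
  [[0,0,0],[0.026,0.04,0],0.075],
  [[0,0,0],[0.026,0.04,0],0.075],
  [[0,0,0],[0.026,0.04,0.005],0.075],
  [[0,0,0],[0,0,0],0.075],
])

```text
clock: 37.65
position: [0.5728, 0.0866, 0.1487]
ee_rot: [3.134, -0.151, -0.013]
contact_force: [-1.3, 0.5, -0.9]
width: 0.0747
```

```bash
python3 - <<'E'
from jars import *
go((.5734,.0904,.11),84)
E
```

```text
clock 37.65 pos [0.5728 0.0866 0.1487] jaw -95.5 wid 0.0747 F [-1.3  0.5 -0.9] j6 0.99
 turn(tool) [0.25 0.47 0.49] shift now [ 0.0005 -0.004   0.0386]  shift after turn [ 0.0001 -0.0039  0.0387]
```

Call:
play_rows([
  [[0.2,0.4,0.5],[0,-0.004,0.02],0.075],
  [[0,0,0],[0,0,0.018],0.075],
  [[0,0,0],[0,0,0],0.075],
])

```text
clock: 37.95
position: [0.5716, 0.0873, 0.1054]
ee_rot: [3.133, -0.174, -0.01]
contact_force: [-0.4, 0.4, 0.2]
width: 0.0751
```

```bash
python3 - <<'E'
from jars import *
go((.5734,.0904,.06),84)
s=optics.snapshot('side');save(s,'j8',(240,100,440,260),4)
E
```

```text
clock 37.95 pos [0.5716 0.0873 0.1054] jaw -96.4 wid 0.0751 F [-0.4  0.4  0.2] j6 0.97
 turn(tool) [ 0.21  0.36 -0.35] shift now [ 0.0017 -0.0035  0.0453]  shift after turn [ 0.0015 -0.0033  0.0454]
```

View pics/j8.png

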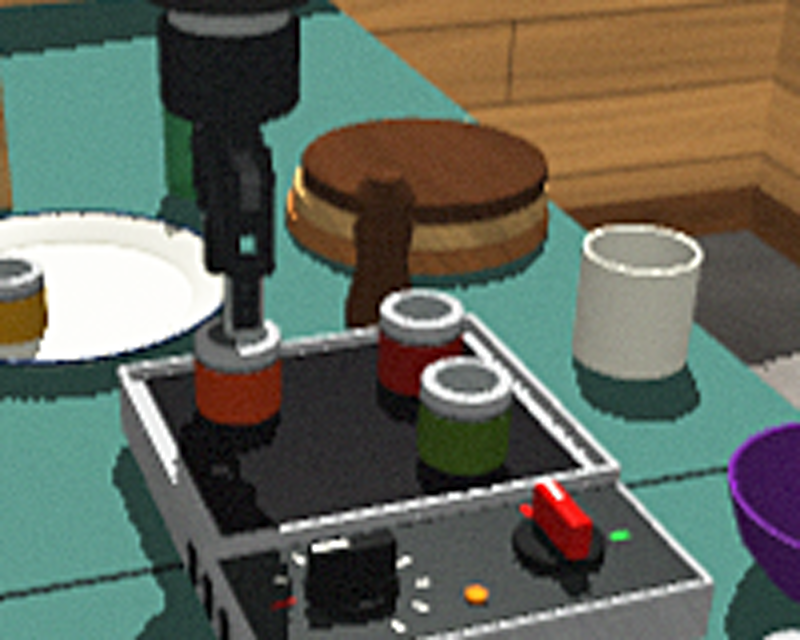

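Call:
play_rows([
  [[0,0,0],[0.001,-0.003,0.02],0.075],
  [[0,0,0],[0,0,0.015],0.075],
  [[0,0,0],[0,0,0.007],0.075],
  [[0,0,0],[0,0,0],0.075],
])

```text
clock: 38.4
position: [0.5742, 0.0922, 0.0652]
ee_rot: [3.134, -0.169, -0.006]
contact_force: [0.5, -0.4, 0.1]
width: 0.0752
```

```bash
python3 - <<'E'
from jars import *
go((.5734,.0904,.059),84)
E
```

```text
clock 38.40 pos [0.5742 0.0922 0.0652] jaw -96.2 wid 0.0752 F [ 0.5 -0.4  0.1] j6 0.97
 turn(tool) [ 0.18  0.2  -0.16] shift now [-0.0006  0.0019  0.0062]  shift after turn [-0.0006  0.0019  0.0062]
```

Call:
play_rows([
  [[0,0,0],[-0.001,0.002,0.005],0.075],
  [[0,0,0],[0,0,0],0.04],
  [[0,0,0],[0,0,0],0.04],
  [[0,0,0],[0,0,0],0.04],
  [[0,0,0],[0,0,0],0.04],
  [[0,0,0],[0,0,0],0.04],
], grip_force=60)

```text
clock: 39.0
position: [0.5745, 0.0912, 0.0635]
ee_rot: [3.136, -0.167, 0.001]
contact_force: [-0.2, 0.8, -1.4]
width: 0.05
```

Call:
play_rows([
  [[0,0,0],[0,0,-0.02],0.04],
  [[0,0,0],[0,0,-0.04],0.04],
  [[0,0,0],[0,0,-0.04],0.04],
  [[0,0,0],[0,0,0],0.04],
])

```text
clock: 39.4
position: [0.5734, 0.0905, 0.1653]
ee_rot: [3.134, -0.167, -0.005]
contact_force: [0.8, -0.1, -0.8]
width: 0.0499
```

```bash
python3 - <<'E'
from jars import *
go((.464,.396,.15),84)
E
```

```text
clock 39.40 pos [0.5734 0.0905 0.1653] jaw -96.1 wid 0.0499 F [ 0.8 -0.1 -0.8] j6 0.97
 turn(tool) [ 0.21  0.17 -0.11] shift now [-0.1413 -0.2921  0.0147]  shift after turn [-0.1408 -0.2923  0.0153]
```

Call:
play_rows([
  [[0,0,0],[-0.02,-0.042,0],0.04],
  [[0,0,0],[-0.02,-0.042,0],0.04],
  [[0,0,0],[-0.02,-0.042,0],0.04],
  [[0,0,0],[-0.02,-0.042,0],0.04],
  [[0,0,0],[-0.02,-0.042,0],0.04],
  [[0,0,0],[-0.02,-0.042,0],0.04],
  [[0,0,0],[-0.017,-0.036,0],0.04],
  [[0,0,0],[0,0,0],0.04],
])

```text
clock: 40.2
position: [0.4651, 0.4015, 0.1648]
ee_rot: [3.136, -0.178, -0.001]
contact_force: [0.6, -0.9, -1.6]
width: 0.0501
```

```bash
python3 - <<'E'
from jars import *
go((.464,.396,.1),84)
E
```

```text
clock 40.20 pos [0.4651 0.4015 0.1648] jaw -96.5 wid 0.0501 F [ 0.6 -0.9 -1.6] j6 0.43
 turn(tool) [ 0.02  0.04 -0.5 ] shift now [-0.0004  0.0056  0.0648]  shift after turn [-0.0005  0.0056  0.0648]
```

Call:
play_rows([
  [[0,0,-0.5],[0,0.004,0.03],0.04],
  [[0,0,0],[0,0,0.03],0.04],
  [[0,0,0],[0,0,0.03],0.04],
  [[0,0,0],[0,0,0.01],0.04],
  [[0,0,0],[0,0,0],0.04],
])

```text
clock: 40.7
position: [0.4638, 0.399, 0.0616]
ee_rot: [-3.137, 0.159, -0.0]
contact_force: [-0.1, -0.5, -0.5]
width: 0.0495
```

```bash
python3 - <<'E'
from jars import *
go((.464,.396,.0225),84)
s=optics.snapshot('side');save(s,'k1',(190,100,330,220),5)
E
```

```text
clock 40.70 pos [0.4638 0.399  0.0616] jaw -95.8 wid 0.0495 F [-0.1 -0.5 -0.5] j6 0.44
 turn(tool) [-0.04  0.    0.21] shift now [0.0005 0.003  0.0391]  shift after turn [0.0005 0.003  0.0391]
```

View pics/k1.png

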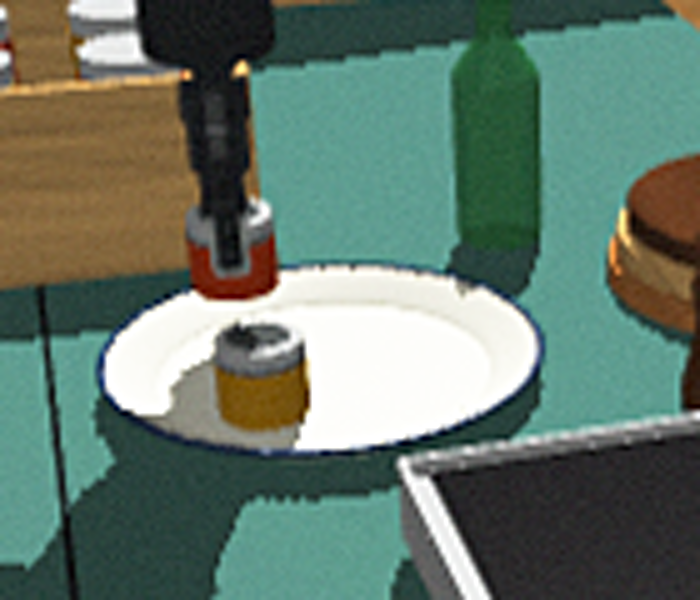

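Call:
play_rows([
  [[0,0,0],[0,0.003,0.018],0.04],
  [[0,0,0],[0,0,0.012],0.04],
  [[0,0,0],[0,0,0.004],0.04],
  [[0,0,0],[0,0,0],0.04],
])

```text
clock: 41.15
position: [0.4666, 0.3989, 0.0326]
ee_rot: [-3.13, 0.158, -0.008]
contact_force: [-0.2, -0.4, -0.1]
width: 0.0498
```

```bash
python3 - <<'E'
from jars import *
go((.464,.396,.0225),84)
E
```

```text
clock 41.15 pos [0.4666 0.3989 0.0326] jaw -95.8 wid 0.0498 F [-0.2 -0.4 -0.1] j6 0.44
 turn(tool) [-0.46 -0.27  0.22] shift now [-0.0023  0.0032  0.0101]  shift after turn [-0.0023  0.0031  0.0101]
```

Call:
play_rows([
  [[0,0,0],[-0.001,0.002,0.006],0.04],
  [[0,0,0],[0,0,0.004],0.04],
  [[0,0,0],[0,0,0],0.04],
])

```text
clock: 41.45
position: [0.4662, 0.3981, 0.0239]
ee_rot: [-3.127, 0.157, -0.011]
contact_force: [0.4, 0.6, -0.5]
width: 0.0496
```

```bash
python3 - <<'E'
from jars import *
go((.464,.396,.0225),84)
E
```

```text
clock 41.45 pos [0.4662 0.3981 0.0239] jaw -95.8 wid 0.0496 F [ 0.4  0.6 -0.5] j6 0.44
 turn(tool) [-0.62 -0.37  0.24] shift now [-0.002   0.0024  0.0014]  shift after turn [-0.002   0.0024  0.0014]
```

Call:
play_rows([
  [[0,0,0],[0,0,0.001],0.04],
  [[0,0,0],[0,0,0],0.064],
  [[0,0,0],[0,0,0],0.064],
  [[0,0,0],[0,0,-0.02],0.064],
  [[0,0,0],[0,0,-0.04],0.07],
  [[0,0,0],[0,0,-0.04],0.075],
  [[0,0,0],[0,0,-0.04],0.075],
  [[0,0,0],[0,0,0],0.075],
])

```text
clock: 42.25
position: [0.4656, 0.3967, 0.1682]
ee_rot: [-3.129, 0.156, -0.012]
contact_force: [0.8, 0.4, -0.5]
width: 0.0751
```

```bash
python3 - <<'E'
from jars import *
s=optics.snapshot('top')
for j in jars(s):print(j)
t=optics.snapshot('side');save(t,'k2',(190,100,420,270),3.4)
go((.69,.0911,.17),84)
E
```

```text
(array([262, 132,  22,  21], dtype=int32), 11.068072319030762, array([0.6902, 0.0911]))
(array([303, 135,  22,  22], dtype=int32), 11.0913724899292, array([0.6804, 0.0008]))
clock 42.35 pos [0.4636 0.3948 0.1633] jaw -95.8 wid 0.0751 F [-0.2 -0.7 -1. ] j6 0.44
 turn(tool) [-0.22 -0.14  0.23] shift now [ 0.2558  0.2793 -0.0071]  shift after turn [ 0.2569  0.2783 -0.0067]
```

View pics/k2.png

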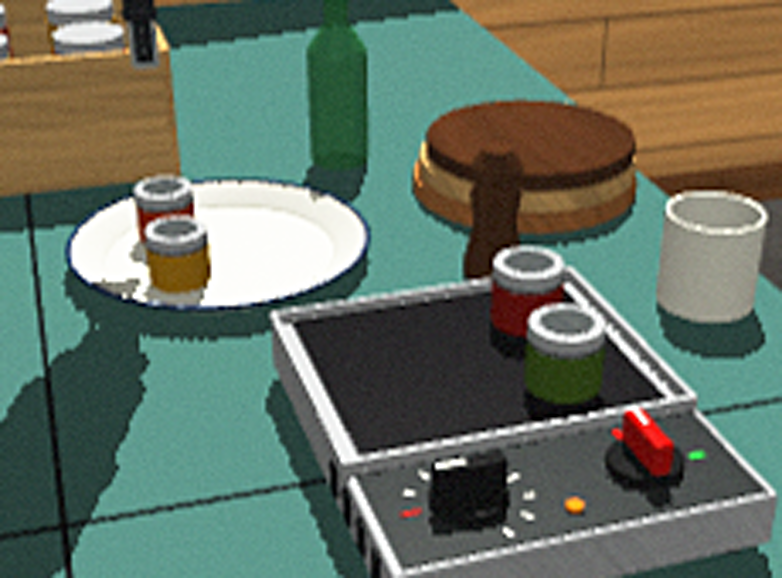

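Call:
play_rows([
  [[0,0,0],[0.032,0.035,0],0.075],
  [[0,0,0],[0.032,0.035,0],0.075],
  [[0,0,0],[0.032,0.035,0],0.075],
  [[0,0,0],[0.032,0.035,0],0.075],
  [[0,0,0],[0.032,0.035,0],0.075],
  [[0,0,0],[0.032,0.035,0],0.075],
  [[0,0,0],[0.032,0.035,0],0.075],
  [[0,0,0],[0.03,0.032,0],0.075],
  [[0,0,0],[0,0,0],0.075],
])

```text
clock: 43.25
position: [0.6916, 0.0822, 0.1491]
ee_rot: [3.134, -0.149, -0.019]
contact_force: [-0.6, 0.5, -0.0]
width: 0.0749
```

```bash
python3 - <<'E'
from jars import *
go((.69,.0911,.11),84)
E
```

```text
clock 43.25 pos [0.6916 0.0822 0.1491] jaw -95.4 wid 0.0749 F [-0.6  0.5 -0. ] j6 1.08
 turn(tool) [0.29 0.68 0.57] shift now [-0.002  -0.0089  0.039 ]  shift after turn [-0.0026 -0.0086  0.0391]
```

Call:
play_rows([
  [[0.3,0.7,0.5],[-0.0025,-0.0085,0.02],0.075],
  [[0,0,0],[0,0,0.018],0.075],
  [[0,0,0],[0,0,0],0.075],
])

```text
clock: 43.55
position: [0.6884, 0.088, 0.1048]
ee_rot: [3.135, -0.171, -0.008]
contact_force: [0.2, 0.3, -0.2]
width: 0.0749
```

```bash
python3 - <<'E'
from jars import *
go((.69,.0911,.06),84)
s=optics.snapshot('side');save(s,'k3',(240,100,440,260),4)
E
```

```text
clock 43.55 pos [0.6884 0.088  0.1048] jaw -96.2 wid 0.0749 F [ 0.2  0.3 -0.2] j6 1.06
 turn(tool) [ 0.12  0.3  -0.24] shift now [ 0.0015 -0.0034  0.0448]  shift after turn [ 0.0013 -0.0033  0.0448]
```

View pics/k3.png

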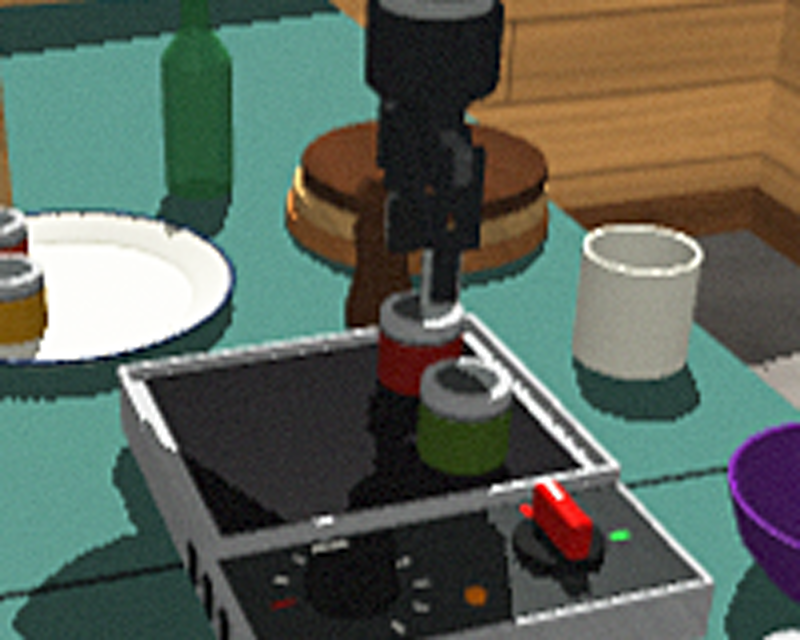

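Call:
play_rows([
  [[0,0,0],[0,-0.003,0.02],0.072],
  [[0,0,0],[0,0,0.015],0.072],
  [[0,0,0],[0,0,0.007],0.072],
  [[0,0,0],[0,0,0],0.072],
])

```text
clock: 44.0
position: [0.6899, 0.0924, 0.0646]
ee_rot: [3.135, -0.167, -0.003]
contact_force: [0.4, -0.5, -0.1]
width: 0.0716
```

```bash
python3 - <<'E'
from jars import *
go((.69,.0911,.059),84)
E
```

```text
clock 44.00 pos [0.6899 0.0924 0.0646] jaw -96.1 wid 0.0716 F [ 0.4 -0.5 -0.1] j6 1.05
 turn(tool) [ 0.1   0.12 -0.09] shift now [0.0002 0.0013 0.0056]  shift after turn [0.0002 0.0013 0.0056]
```

Call:
play_rows([
  [[0,0,0],[0,0.001,0.004],0.072],
  [[0,0,0],[0,0,0],0.04],
  [[0,0,0],[0,0,0],0.04],
  [[0,0,0],[0,0,0],0.04],
  [[0,0,0],[0,0,0],0.04],
  [[0,0,0],[0,0,0],0.04],
], grip_force=60)

```text
clock: 44.6
position: [0.6913, 0.0917, 0.0636]
ee_rot: [3.137, -0.166, 0.003]
contact_force: [-0.1, -1.1, -1.2]
width: 0.0497
```

Call:
play_rows([
  [[0,0,0],[0,0,-0.02],0.04],
  [[0,0,0],[0,0,-0.04],0.04],
  [[0,0,0],[0,0,-0.045],0.04],
  [[0,0,0],[0,0,0],0.04],
])

```text
clock: 45.0
position: [0.69, 0.0911, 0.1698]
ee_rot: [3.134, -0.166, -0.005]
contact_force: [0.2, 0.6, -0.4]
width: 0.05
```

```bash
python3 - <<'E'
from jars import *
go((.548,.393,.16),84)
E
```

```text
clock 45.00 pos [0.69   0.0911 0.1698] jaw -96.1 wid 0.0500 F [ 0.2  0.6 -0.4] j6 1.05
 turn(tool) [ 0.16  0.16 -0.08] shift now [-0.1731 -0.2852  0.0094]  shift after turn [-0.1728 -0.2854  0.0098]
```

Place TCP will be ≈ .0226.

Call:
play_rows([
  [[0,0,0],[-0.025,-0.041,0],0.04],
  [[0,0,0],[-0.025,-0.041,0],0.04],
  [[0,0,0],[-0.025,-0.041,0],0.04],
  [[0,0,0],[-0.025,-0.041,0],0.04],
  [[0,0,0],[-0.025,-0.041,0],0.04],
  [[0,0,0],[-0.025,-0.041,0],0.04],
  [[0,0,0],[-0.023,-0.035,0],0.04],
  [[0,0,0],[0,0,0],0.04],
])

```text
clock: 45.8
position: [0.5446, 0.3986, 0.1707]
ee_rot: [-3.135, 0.176, -0.002]
contact_force: [0.5, -0.6, -1.4]
width: 0.0499
```

```bash
python3 - <<'E'
from jars import *
go((.548,.393,.1),84)
E
```

```text
clock 45.80 pos [0.5446 0.3986 0.1707] jaw -96.4 wid 0.0499 F [ 0.5 -0.6 -1.4] j6 0.54
 turn(tool) [-0.08 -0.07 -0.43] shift now [0.0039 0.0052 0.0707]  shift after turn [0.004  0.0052 0.0707]
```

Call:
play_rows([
  [[0,0,-0.4],[0.004,0.003,0.03],0.04],
  [[0,0,0],[0,0,0.03],0.04],
  [[0,0,0],[0,0,0.03],0.04],
  [[0,0,0],[0,0,0.015],0.04],
  [[0,0,0],[0,0,0],0.04],
])

```text
clock: 46.3
position: [0.548, 0.3976, 0.0632]
ee_rot: [-3.133, 0.158, -0.006]
contact_force: [0.4, -0.8, -0.8]
width: 0.0502
```

```bash
python3 - <<'E'
from jars import *
go((.548,.393,.0226),84)
s=optics.snapshot('side');save(s,'k4',(190,100,330,220),5)
E
```

```text
clock 46.30 pos [0.548  0.3976 0.0632] jaw -95.8 wid 0.0502 F [ 0.4 -0.8 -0.8] j6 0.55
 turn(tool) [-0.25 -0.19  0.22] shift now [0.0003 0.0047 0.0406]  shift after turn [0.0005 0.0045 0.0406]
```

View pics/k4.png

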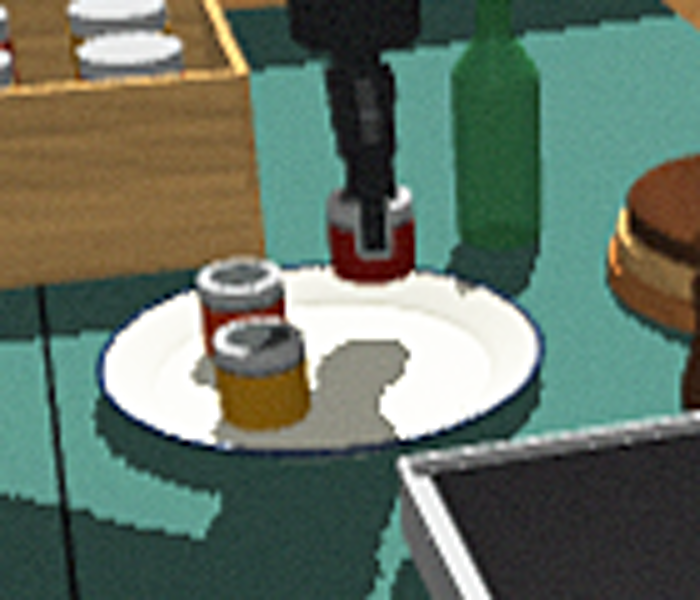

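Call:
play_rows([
  [[0,0,0],[0,0.006,0.018],0.04],
  [[0,0,0],[0,0,0.012],0.04],
  [[0,0,0],[0,0,0.004],0.04],
  [[0,0,0],[0,0,0],0.04],
])

```text
clock: 46.75
position: [0.5507, 0.3937, 0.0338]
ee_rot: [-3.128, 0.158, -0.014]
contact_force: [0.2, 0.2, -0.5]
width: 0.0499
```

```bash
python3 - <<'E'
from jars import *
go((.548,.392,.0226),84)
E
```

```text
clock 46.75 pos [0.5507 0.3937 0.0338] jaw -95.8 wid 0.0499 F [ 0.2  0.2 -0.5] j6 0.56
 turn(tool) [-0.58 -0.49  0.23] shift now [-0.0026  0.0021  0.0111]  shift after turn [-0.0025  0.002   0.0112]
```

Call:
play_rows([
  [[-0.5,-0.4,0],[-0.001,0.002,0.006],0.04],
  [[0,0,0],[0,0,0.005],0.04],
  [[0,0,0],[0,0,0],0.04],
])

```text
clock: 47.05
position: [0.5506, 0.393, 0.0242]
ee_rot: [-3.135, 0.157, -0.005]
contact_force: [0.4, 0.5, -1.7]
width: 0.0498
```

```bash
python3 - <<'E'
from jars import *
go((.548,.392,.0226),84)
E
```

```text
clock 47.05 pos [0.5506 0.393  0.0242] jaw -95.7 wid 0.0498 F [ 0.4  0.5 -1.7] j6 0.56
 turn(tool) [-0.18 -0.18  0.26] shift now [-0.0025  0.0013  0.0016]  shift after turn [-0.0025  0.0013  0.0016]
```

Call:
play_rows([
  [[0,0,0],[0,0,0.001],0.04],
  [[0,0,0],[0,0,0],0.064],
  [[0,0,0],[0,0,0],0.064],
  [[0,0,0],[0,0,-0.02],0.064],
  [[0,0,0],[0,0,-0.04],0.07],
  [[0,0,0],[0,0,-0.04],0.075],
  [[0,0,0],[0,0,-0.04],0.075],
  [[0,0,0],[0,0,0],0.075],
])

```text
clock: 47.85
position: [0.5507, 0.3927, 0.169]
ee_rot: [-3.136, 0.156, -0.007]
contact_force: [0.7, 0.9, 0.7]
width: 0.075
```

```bash
python3 - <<'E'
from jars import *
s=optics.snapshot('top')
for j in jars(s):print(j)
save(s,'k5')
go((.6804,.0008,.17),84)
E
```

```text
(array([303, 135,  22,  22], dtype=int32), 11.094779014587402, array([0.6805, 0.0008]))
clock 47.90 pos [0.5495 0.3919 0.1661] jaw -95.7 wid 0.0755 F [ 0.2 -0.4  0. ] j6 0.56
 turn(tool) [ 0.   -0.08  0.27] shift now [ 0.1693  0.3761 -0.0037]  shift after turn [ 0.1711  0.3753 -0.0039]
```

View pics/k5.png

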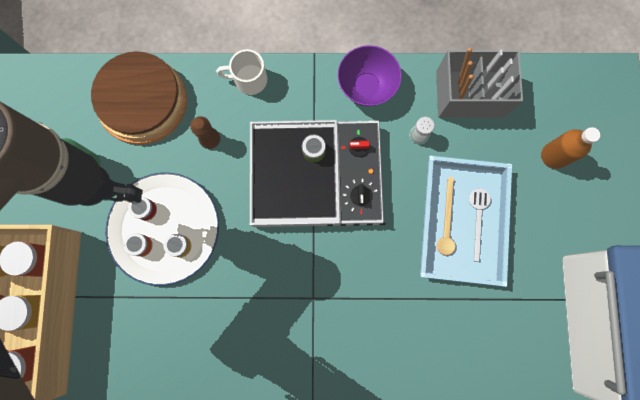

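Call:
play_rows([
  [[0,0,0],[0.0185,0.041,0],0.075],
  [[0,0,0],[0.0185,0.041,0],0.075],
  [[0,0,0],[0.0185,0.041,0],0.075],
  [[0,0,0],[0.0185,0.041,0],0.075],
  [[0,0,0],[0.0185,0.041,0],0.075],
  [[0,0,0],[0.0185,0.041,0],0.075],
  [[0,0,0],[0.0185,0.041,0],0.075],
  [[0,0,0],[0.0185,0.041,0],0.075],
  [[0,0,0],[0.0185,0.041,0],0.075],
  [[0,0,0],[0,0,0],0.075],
])

```text
clock: 48.9
position: [0.6797, -0.0047, 0.1588]
ee_rot: [3.137, -0.149, -0.008]
contact_force: [-0.5, 0.2, 0.7]
width: 0.0753
```

```bash
python3 - <<'E'
from jars import *
go((.6805,.0008,.11),84)
E
```

```text
clock 48.90 pos [ 0.6797 -0.0047  0.1588] jaw -95.4 wid 0.0753 F [-0.5  0.2  0.7] j6 1.20
 turn(tool) [0.08 0.27 0.58] shift now [ 0.0006 -0.0056  0.0488]  shift after turn [ 0.0003 -0.0056  0.0488]
```

Call:
play_rows([
  [[0,0.2,0.5],[0,-0.004,0.025],0.072],
  [[0,0,0],[0,0,0.02],0.072],
  [[0,0,0],[0,0,0],0.072],
])

```text
clock: 49.2
position: [0.6793, -0.0034, 0.1106]
ee_rot: [3.136, -0.17, -0.004]
contact_force: [-0.1, 0.4, 0.4]
width: 0.072
```

```bash
python3 - <<'E'
from jars import *
go((.6805,.0008,.06),84)
s=optics.snapshot('side');save(s,'l1',(240,100,440,260),4)
E
```

```text
clock 49.20 pos [ 0.6793 -0.0034  0.1106] jaw -96.2 wid 0.0720 F [-0.1  0.4  0.4] j6 1.18
 turn(tool) [ 0.09  0.16 -0.22] shift now [ 0.0009 -0.0043  0.0506]  shift after turn [ 0.0008 -0.0043  0.0506]
```

View pics/l1.png

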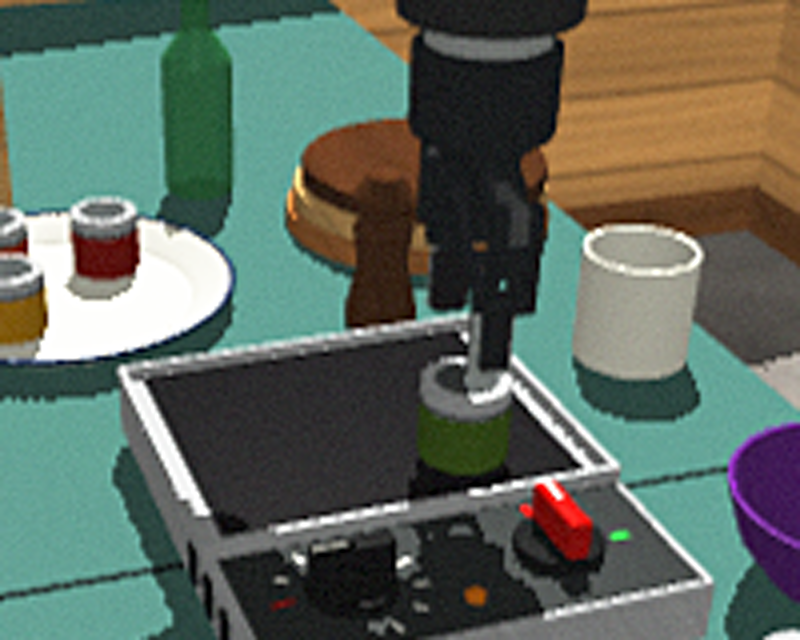

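Call:
play_rows([
  [[0,0,0],[0,-0.004,0.02],0.072],
  [[0,0,0],[0,0,0.018],0.072],
  [[0,0,0],[0,0,0.008],0.072],
  [[0,0,0],[0,0,0],0.072],
])

```text
clock: 49.65
position: [0.6826, 0.0026, 0.0689]
ee_rot: [3.136, -0.165, 0.006]
contact_force: [-0.2, -1.0, 0.3]
width: 0.0721
```

```bash
python3 - <<'E'
from jars import *
go((.6805,.0008,.059),84)
E
```

```text
clock 49.65 pos [0.6826 0.0026 0.0689] jaw -96.0 wid 0.0721 F [-0.2 -1.   0.3] j6 1.17
 turn(tool) [ 0.04 -0.21 -0.02] shift now [-0.0019  0.002   0.0099]  shift after turn [-0.0019  0.002   0.0099]
```

Call:
play_rows([
  [[0,0,0],[-0.001,0.002,0.008],0.072],
  [[0,0,0],[0,0,0],0.04],
  [[0,0,0],[0,0,0],0.04],
  [[0,0,0],[0,0,0],0.04],
  [[0,0,0],[0,0,0],0.04],
  [[0,0,0],[0,0,0],0.04],
], grip_force=60)

```text
clock: 50.25
position: [0.6833, 0.0012, 0.0648]
ee_rot: [-3.137, 0.163, -0.014]
contact_force: [-0.2, -0.0, -0.4]
width: 0.0497
```

Call:
play_rows([
  [[0,0,0],[0,0,-0.02],0.04],
  [[0,0,0],[0,0,-0.04],0.04],
  [[0,0,0],[0,0,-0.045],0.04],
  [[0,0,0],[0,0,0],0.04],
])

```text
clock: 50.65
position: [0.6813, 0.0006, 0.1711]
ee_rot: [3.136, -0.164, 0.006]
contact_force: [0.8, 0.8, -0.7]
width: 0.0495
```

```bash
python3 - <<'E'
from jars import *
s=optics.snapshot('top')
for j in jars(s,.052,(90,150,230,280)):print(j)
go((.548,.306,.16),84)
E
```

```text
clock 50.70 pos [0.6796 0.0007 0.1678] jaw -96.0 wid 0.0497 F [ 0.1  0.5 -1.7] j6 1.18
 turn(tool) [ 0.09  0.01 -0.03] shift now [-0.1629 -0.2898  0.0073]  shift after turn [-0.1628 -0.2899  0.0078]
```

```bash
cat >> jars.py <<'E'
def pl(s):
    # sauce/lid blobs in plate: use inner grey lid disc (26..)
    H=hsv(s); m=(H[...,2]<175)&(H[...,2]>90)&(H[...,1]<60); m[:170]=0;m[285:]=0;m[:,:105]=0;m[:,222:]=0
    return [(b[0],cast(s,b[1],.052)[0,:2].round(4)) for b in blobs(m,40)]
E
python3 - <<'E'
from jars import *
s=optics.snapshot('top'); save(s,'l2',(95,160,235,290),5)
for b in pl(s): print(b)
E
```

```text
(array([191, 170,  31, 115, 991], dtype=int32), array([0.5069, 0.2368]))
(array([163, 187,   7,  24,  53], dtype=int32), array([0.5658, 0.3322]))
(array([ 150,  203,   56,   82, 1444], dtype=int32), array([0.4357, 0.2971]))
(array([124, 223,   2,  46,  46], dtype=int32), array([0.4623, 0.4213]))
(array([146, 252,  18,  33, 121], dtype=int32), array([0.4045, 0.3489]))
```

View pics/l2.png

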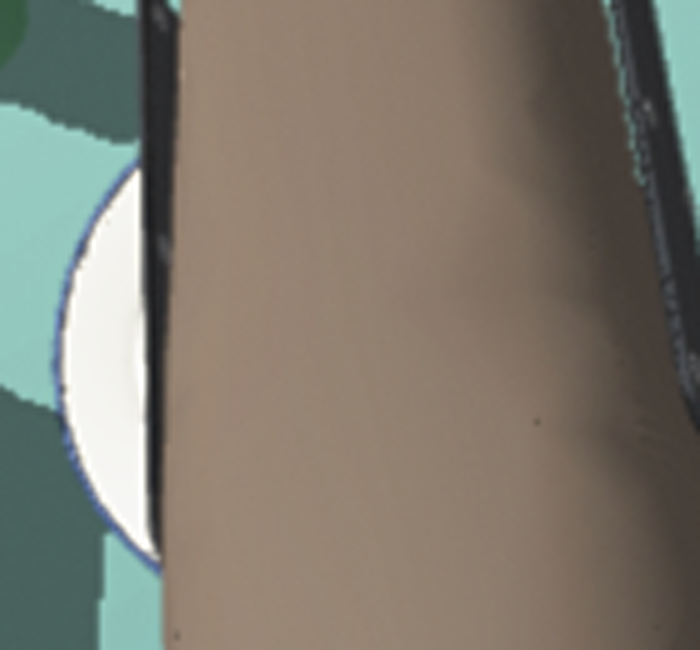

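Occluded. Move to above slot B, then look from the side.

Call:
play_rows([
  [[0,0,0],[-0.023,-0.041,0],0.04],
  [[0,0,0],[-0.023,-0.041,0],0.04],
  [[0,0,0],[-0.023,-0.041,0],0.04],
  [[0,0,0],[-0.023,-0.041,0],0.04],
  [[0,0,0],[-0.023,-0.041,0],0.04],
  [[0,0,0],[-0.023,-0.041,0],0.04],
  [[0,0,0],[-0.022,-0.036,0],0.04],
  [[0,0,0],[0,0,0],0.04],
])

```text
clock: 51.55
position: [0.5398, 0.3041, 0.1524]
ee_rot: [3.126, -0.177, -0.029]
contact_force: [0.8, -0.2, -0.7]
width: 0.0499
```

```bash
python3 - <<'E'
from jars import *
go((.548,.306,.1),84)
s=optics.snapshot('top'); save(s,'l3',(95,160,235,290),5)
t=optics.snapshot('side');save(t,'l4',(190,100,330,220),5)
E
```

```text
clock 51.55 pos [0.5398 0.3041 0.1524] jaw -96.5 wid 0.0499 F [ 0.8 -0.2 -0.7] j6 0.64
 turn(tool) [ 0.66  1.03 -0.48] shift now [ 0.0088 -0.0034  0.0522]  shift after turn [ 0.0079 -0.0027  0.0524]
```

View pics/l3.png

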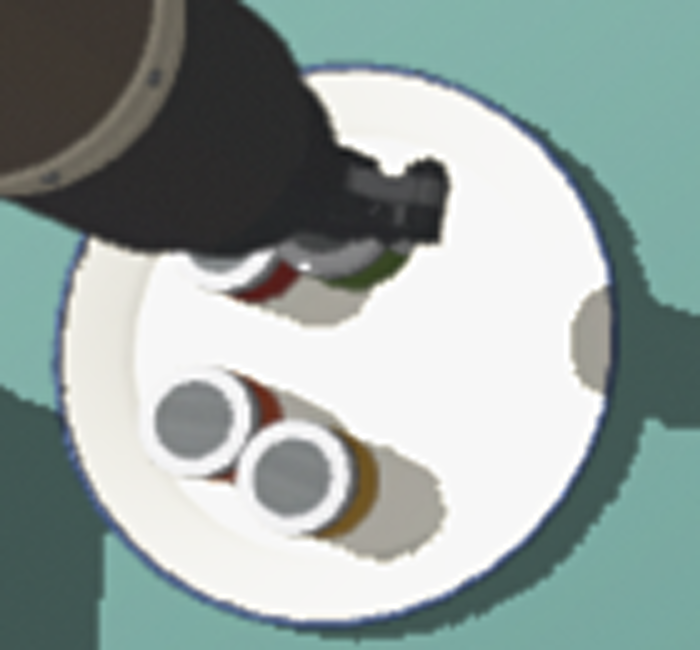

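View pics/l4.png

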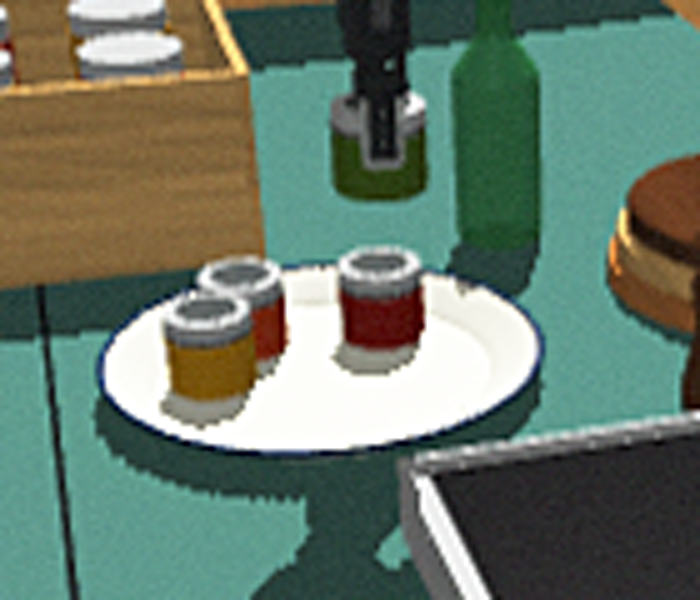

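```bash
python3 - <<'E'
from jars import *
s=optics.snapshot('top')
for b in pl(s): print(b, np.linalg.norm(b[1]-[.5064,.3489]))
print(cast(s,[(95+293/5-.5,160+477/5-.5),(95+194/5-.5,160+420/5-.5)],.052)[:,:2])
E
```

```text
(array([105, 170,  28,  26, 226], dtype=int32), array([0.604 , 0.4409])) 0.13412591099411034
(array([107, 206,  20,  35,  50], dtype=int32), array([0.5221, 0.454 ])) 0.10626617523934889
(array([144, 207,  29,  18, 247], dtype=int32), array([0.5288, 0.3459])) 0.022600000000000085
(array([211, 215,   7,  24, 108], dtype=int32), array([0.5041, 0.2223])) 0.1266208908513915
(array([126, 236,  16,  16, 186], dtype=int32), array([0.4667, 0.401 ])) 0.065501908369146
(array([150, 238,  16,  29,  75], dtype=int32), array([0.455, 0.343])) 0.0517375105701849
(array([146, 248,  15,  15, 187], dtype=int32), array([0.4415, 0.3555])) 0.065234730014004
(array([161, 249,  23,  23, 267], dtype=int32), array([0.427, 0.308])) 0.08931500433857681
[[0.44178212 0.35513617]
 [0.46686392 0.40094607]]
```

Call:
play_rows([
  [[0.6,1,-0.5],[0.002,0.002,0.025],0.04],
  [[0,0,0],[0,0,0.03],0.04],
  [[0,0,0],[0,0,0.03],0.04],
  [[0,0,0],[0,0,0],0.04],
])

```text
clock: 52.1
position: [0.5452, 0.2922, 0.065]
ee_rot: [3.135, -0.178, 0.001]
contact_force: [-0.2, -0.1, -0.4]
width: 0.0496
```

```bash
python3 - <<'E'
from jars import *
go((.54,.303,.0238),84)
s=optics.snapshot('side');save(s,'l5',(190,100,330,220),5)
E
```

```text
clock 52.10 pos [0.5452 0.2922 0.065 ] jaw -96.5 wid 0.0496 F [-0.2 -0.1 -0.4] j6 0.65
 turn(tool) [ 0.1  -0.04 -0.51] shift now [-0.0064 -0.0102  0.0412]  shift after turn [-0.0063 -0.0102  0.0412]
```

View pics/l5.png

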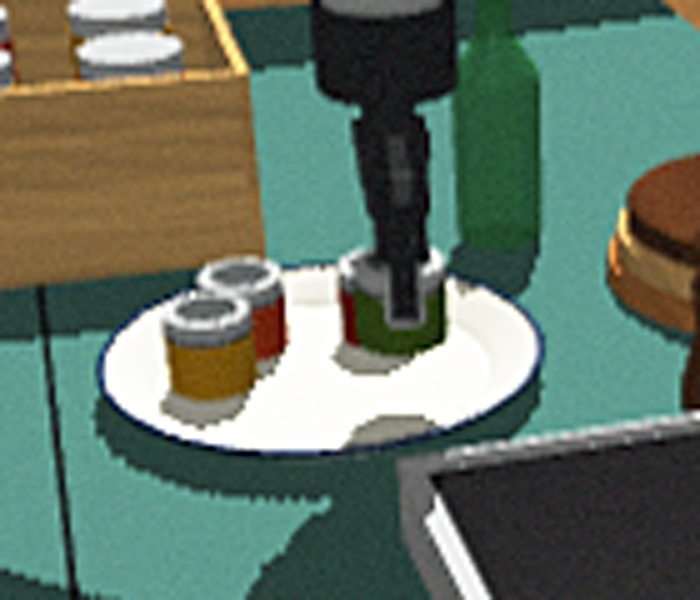

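Call:
play_rows([
  [[0,0,-0.5],[-0.006,-0.011,0.01],0.04],
  [[0,0,0],[0,0,0.012],0.04],
  [[0,0,0],[0,0,0.01],0.04],
  [[0,0,0],[0,0,0],0.04],
])

```text
clock: 52.55
position: [0.5449, 0.3057, 0.0377]
ee_rot: [-3.133, 0.165, -0.012]
contact_force: [-0.4, 0.0, -0.9]
width: 0.0495
```

```bash
python3 - <<'E'
from jars import *
go((.54,.303,.0238),84)
E
```

```text
clock 52.55 pos [0.5449 0.3057 0.0377] jaw -96.0 wid 0.0495 F [-0.4  0.  -0.9] j6 0.64
 turn(tool) [-0.25 -0.43 -0.04] shift now [-0.0047  0.0033  0.0138]  shift after turn [-0.0046  0.0032  0.0139]
```

Call:
play_rows([
  [[-0.2,-0.4,0],[-0.004,0.003,0.007],0.04],
  [[0,0,0],[0,0,0.006],0.04],
  [[0,0,0],[0,0,0],0.04],
])

```text
clock: 52.85
position: [0.5407, 0.3034, 0.0245]
ee_rot: [-3.136, 0.165, -0.001]
contact_force: [-0.3, 0.8, -1.7]
width: 0.0497
```

```bash
python3 - <<'E'
from jars import *
go((.54,.303,.0238),84)
E
```

```text
clock 52.85 pos [0.5407 0.3034 0.0245] jaw -96.0 wid 0.0497 F [-0.3  0.8 -1.7] j6 0.64
 turn(tool) [-0.08 -0.04 -0.03] shift now [-0.0006  0.0004  0.0007]  shift after turn [-0.0006  0.0004  0.0007]
```

Release, rise, and move well clear of the top view.

Call:
play_rows([
  [[0,0,0],[0,0,0],0.064],
  [[0,0,0],[0,0,0],0.064],
  [[0,0,0],[0,0,0],0.064],
  [[0,0,0],[0,0,-0.02],0.064],
  [[0,0,0],[0,0,-0.04],0.07],
  [[0,0,0],[0,0,-0.04],0.07],
  [[0,0,0],[0,0,-0.04],0.07],
  [[0,0,0],[0,0.045,-0.02],0.07],
  [[0,0,0],[0,0.045,0],0.07],
  [[0,0,0],[0,0.045,0],0.07],
  [[0,0,0],[0,0.045,0],0.07],
  [[0,0,0],[0,0,0],0.07],
])

```text
clock: 54.05
position: [0.5229, 0.1206, 0.1953]
ee_rot: [-3.133, 0.158, -0.014]
contact_force: [0.4, 0.9, 0.3]
width: 0.0701
```

Call:
play_rows([
  [[0,0,0],[0,0.048,0],0.07],
  [[0,0,0],[0,0.048,0],0.07],
  [[0,0,0],[0,0.048,0],0.07],
  [[0,0,0],[0,0.048,0],0.07],
  [[0,0,0],[0,0.048,0],0.07],
  [[0,0,0],[0,0.048,0],0.07],
  [[0,0,0],[0,0,0],0.07],
])

```text
clock: 54.75
position: [0.4954, -0.173, 0.1976]
ee_rot: [-3.131, 0.152, -0.03]
contact_force: [-0.1, 1.2, 0.4]
width: 0.0703
```

```bash
python3 - <<'E'
from jars import *
go((.54,-.2,.2),84)
s=optics.snapshot('top'); save(s,'m1')
for b in pl(s): print(b, np.linalg.norm(b[1]-[.5064,.3489]))
t=optics.snapshot('side');save(t,'m2')
E
```

```text
clock 54.75 pos [ 0.4954 -0.173   0.1976] jaw -95.6 wid 0.0703 F [-0.1  1.2  0.4] j6 1.44
 turn(tool) [-0.44 -1.07  0.43] shift now [ 0.047   0.0225 -0.0017]  shift after turn [ 0.0472  0.0222 -0.0024]
(array([107, 193,  16,  48,  49], dtype=int32), array([0.5283, 0.4557])) 0.1090222454364246
(array([132, 200,  15,  14, 170], dtype=int32), array([0.5504, 0.3946])) 0.06343886821184631
(array([144, 202,  24,  23, 250], dtype=int32), array([0.5305, 0.347 ])) 0.024174780247191503
(array([171, 204,  15,  15, 176], dtype=int32), array([0.5398, 0.3048])) 0.05532061098722606
(array([178, 205,  28,  25, 298], dtype=int32), array([0.5216, 0.2636])) 0.0866436956737188
(array([126, 236,  15,  16, 183], dtype=int32), array([0.4667, 0.4013])) 0.06574077882106354
(array([150, 238,  16,  29,  71], dtype=int32), array([0.4547, 0.3429])) 0.052046997992199286
(array([146, 248,  15,  15, 185], dtype=int32), array([0.4415, 0.3555])) 0.065234730014004
(array([162, 249,  22,  23, 252], dtype=int32), array([0.427 , 0.3082])) 0.0892235955339169
```

View pics/m1.png

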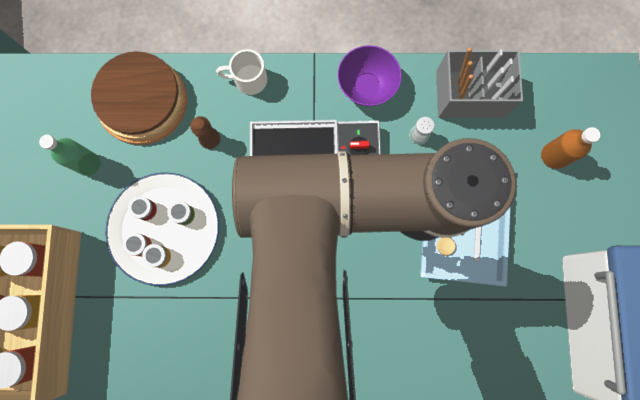

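View pics/m2.png

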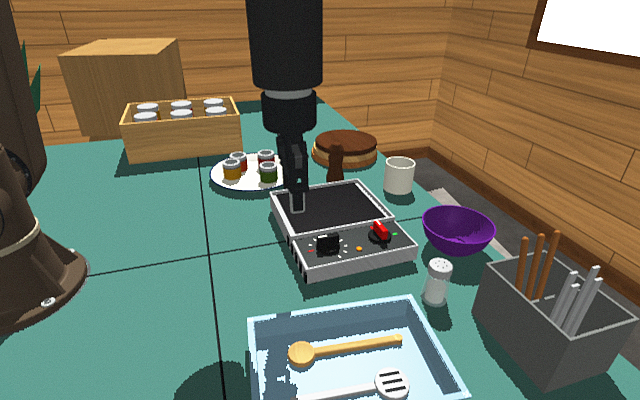

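```bash
python3 - <<'E'
from jars import *
s=optics.snapshot('top'); save(s,'n1',(100,165,230,290),6)
t=optics.snapshot('side'); save(t,'n2',(200,140,310,205),7)
H=hsv(s)
m=((H[...,0]>105)&(H[...,0]<125)&(H[...,1]>90)); m[:165]=0;m[295:]=0;m[:,:95]=0;m[:,230:]=0
P=np.argwhere(m)[:,::-1].astype(np.float32); W=cast(s,P,.0195)[:,:2]*1000
print(len(P),cv2.fitEllipse(W.astype(np.float32)),cv2.minEnclosingCircle(W.astype(np.float32)))
E
```

```text
182 ((506.4869384765625, 349.6288146972656), (259.3954162597656, 259.7577819824219), 156.63198852539062) ((506.5084533691406, 350.0887756347656), 130.98681640625)
```

View pics/n1.png

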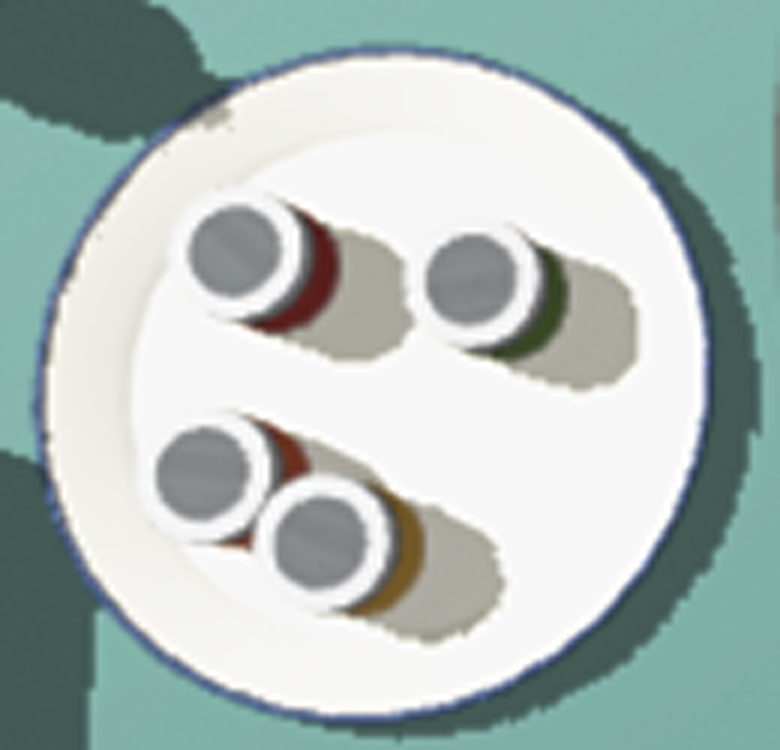

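View pics/n2.png

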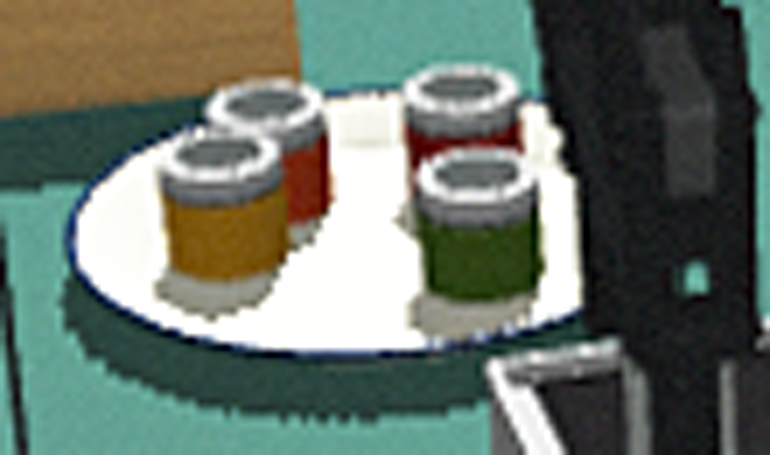

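```bash
python3 - <<'E'
from jars import *
s=dict(optics.snapshot('top')); s["frame"]=cv2.imread("pics/k5.png")[:,:,::-1].copy()
H=hsv(s); red=((H[...,0]<8)|(H[...,0]>172))&(H[...,1]>180)&(H[...,2]>150); red[:130]=0; red[160:]=0; red[:,:347]=0; red[:,372:]=0
print(cv2.minAreaRect((cast(s,np.argwhere(red)[:,::-1],.075)[:,:2]*1000).astype(np.float32)))
sv=(H[...,2]>150)&(H[...,1]<60); sv[:190]=0; sv[206:]=0; sv[:,:357]=0; sv[:,368:]=0
print(cv2.fitLine(cast(s,np.argwhere(sv)[:,::-1],.075)[:,:2].astype(np.float32),cv2.DIST_L2,0,.01,.01).ravel())
w=hsv(s); wood=(w[...,0]>10)&(w[...,0]<22)&(w[...,1]>100)&(w[...,2]>150); wood[:,:425]=0; wood[:,515:]=0; wood[:160]=0; wood[285:]=0
print(cv2.minAreaRect((cast(s,np.argwhere(wood)[:,::-1],.01)[:,:2]*1000).astype(np.float32)))
from plant import order
print(order.finish_job())
E
```

```text
((691.0963134765625, -101.6296157836914), (11.626798629760742, 40.462100982666016), 0.04715289920568466)
[ 0.9999085  -0.01352562  0.5657229  -0.10563747]
((537.9027099609375, -303.9698486328125), (36.43867874145508, 177.86331176757812), 89.0958480834961)
the job is handed in; nothing more can be done
None
```

I did every step in the required order and handed the job in at about 55 s on the robot's clock. `finish_job` gives no verdict, so I can't confirm that it passed.

- **Controls:** I turned the thermostat anticlockwise until the torque rose at its end stop. Its white line now points at the red mark, within about 2° by a rough line fit. I then turned the main switch about 90° to its stop and let go; its bar stayed in the off position. Both readings come from a picture taken just before the last jar was moved. A later side view showed them unchanged.
- **Spoons:** The slotted spoon and the wooden spoon lie flat side by side in the blue tray.
- **Jars:** All four jars stand upright on the plate's flat floor, 55–66 mm from the plate's centre (limit 78 mm). The plate had not moved.
- **Bystanders:** The salt shaker and the pepper mill looked unmoved in the last pictures; I did not measure them.

**Knocked jar:** The yellow jar was knocked aside on the plate during the run and now touches the orange one. It was still upright on the flat floor, about 5 mm short of where the rim starts to slope, so I left it there.

**Not seen at the end:** The arm partly hid the tray in the last top view. The spoon check there rests on the final side view, which cuts off the slotted spoon's handle end, and on earlier top views.

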